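# Clamp the pendant blank in the tilted vise

### The job

The rosewood pendant blank lies loose in the tilted bench vise, ready to be drilled. Fit the crank fully home on the square end of the vise screw and wind it clockwise, full turns, until the vise holds the blank tight and the crank will go no further; then let go, leaving the crank on the screw. Leave the spool, the display bust and the bead tray where they are.

Things in the scene. Friction and masses are not known exactly. Their poses are not given: they have to be found in the camera images.
- vise: Blue tilting bench vise, bolted down; base plate 180 x 116 x 14 mm. Origin: centre of the base's underside; z up, y along the jaws. Its body leans so that the screw axis stands 35 deg from vertical, the square shaft end uppermost and leaning towards the vise's -x (roughly to the robot); the jaws open on its +x side. The space above the shaft end is free.
- fixed_jaw: The vise's fixed (lower) jaw, blue with a bright steel face 72 x 36 mm on which the blank lies. Origin: on the jaw face, at the edge by the bed; z along the screw axis (up), x out from the bed, y along the jaw.
- jaw: The moving (upper) jaw, blue with a steel face 72 x 36 mm. Origin: on its clamping face, at the edge by the bed; axes as for the fixed jaw. It closes 6 mm for each clockwise turn of the screw and starts 10 to 14 mm clear of the blank: about 2 turns. After it meets the blank the screw goes on for about a tenth of a turn, then stops dead: the blank is tight.
- shaft_root (a point): Root of the vise screw's square end: centre of the face of the dark round collar (34 mm across, 6 mm high, on the 76 mm wide front plate). z points out along the shaft; x and y are square to its flats and turn with it. Clockwise, looking down on the shaft's end (negative about z), closes the jaws. It turns against steady friction, 0.16 N m (2 N at the crank's knob), and stays where it is left.
- shaft_tip (a point): Centre of the outer end of the bright square shaft, 22 mm from shaft_root along z; same axes. The shaft is 14 mm across flats, its last 4 mm bevelled down to 9 mm.
- blank: Dark red-brown rosewood block, 66 x 46 x 26 mm, 75 g, lying loose on the fixed jaw and against the bed. Origin: middle of its long lower edge, on the fixed jaw face and against the bed; z is its 26 mm thickness, along the screw axis; x out from the bed (46 mm); y its length.
- crank: Steel crank, 0.3 to 0.5 kg, standing on its hub. Origin: centre of the hub's underside = mouth of its square socket (15.5 mm across, 24 deep, sides along x and y; fits any of four ways). z up, away from the mouth. Bright hub 32 x 32 x 44 mm high, to be gripped across its y faces. Dark arm 14 mm wide, 30 to 40 mm up, runs along +x to the knob and to a 25 mm ball weight at x = -45 mm.
- knob_mid (a point): Middle of the crank's red knob, a grip 24 mm in diameter, 56 mm long (42 to 98 mm above the hub's underside), parallel to the hub axis: at crank x = 80, y = 0, z = 70 mm. It spins freely on its pin, so the hand need not turn as the crank goes round. Fully home, the hub's underside rests on the collar, the crank's origin at shaft_root.
- spool: Bystander: spool of brass wire, white flanges 60 mm across, 58 mm high, standing. Origin: centre of its underside.
- bust: Bystander: dark green necklace display bust with pearls, base 100 x 140 mm, 190 mm high. Origin: centre of its underside.
- tray: Bystander: flat wooden tray of beads in six compartments, 130 x 190 x 26 mm. Origin: centre of its underside.
Mind the look-alikes: they are no part of the job. What is shaped like the blank but blue or yellow is not meant. Leave any green look-alike of the crank alone.

How it is judged:
By the outcome, as a careful person would: the job done as asked, in the order asked, and still so for the second after the job is handed in, with the robot touching nothing.
It also fails if it takes over 70 s, if anything falls off the work surface, if the arm or the gripper's body presses on something with over 40 N, if the wrist force passes 120 N, or if a joint passes its speed limit or range.

### The arm

A 6-joint arm with a two-finger parallel gripper is mounted at the origin on the work surface. World frame = base frame: x ahead of the robot, y to its left, z up, the work surface at z = 0. Lengths are in m, angles in rad, forces in N, time in s.
With the tool pointing down it reaches from about 0.375 to 0.975 m from the base axis. Payload 3.8 kg.
Tool frame: the origin (TCP) lies at the very end of the fingers, on their centre line; the grasp point (between the pads) lies 19 mm behind it; z points along the fingers, y is the direction in which the jaws open and shut (so a half turn about z gives the same grasp; the last joint's range is limited). The gripper opens to 85 mm and grips with 20 to 120 N. Pads are 22 mm wide; open, the fingers measure 114 mm over their backs; the gripper's body (76 mm by 85 mm) begins 54 mm behind the grasp point. The pads swing forward as they close: fully open they stand 13 mm farther back than shut.
Start: joints at [1.118, 0.264, 1.604, -0, 1.274, -0.037], TCP at [0.273, 0.617, 0.231] pointing down, gripper open.
Joint ranges: [-2.63, 2.63], [-0.94, 2.18], [0.31, 2.57], [-1.31, 4.45], [0, 2.66], [-2.55, 2.55]. Speed limits (rad/s): [2.57, 2.57, 3.14, 3.14, 3.14, 3.14].

### API

Orientations are given as a rotation vector (axis times angle).
In Python, from workcell import bot, viewer gives the robot as it stands.
- The arm moves only by the tool jog_arm, never from a script. Its argument "motion" is a list of rows, each an object of numbers: "dx", "dy", "dz": the shift along the world's x, y, z in cm; "turn": the turn about the world's z in rad. A call has 1 to 12 rows; each row shifts and turns the commanded pose from where the row before left it; what a row does not reach is not made up. A row lasts 1/12 s, in which the tool goes at most 41.7 mm and 7.16 degrees, less where a joint would pass 70% of its speed; a pose out of reach is approached as far as the arm can. A call is refused whole if a number of a shift passes 4.17 or a number of a turn 0.125, either way. A call with a gripper value outside its range is refused whole. "fingers" is the finger opening in cm, from 0 to 8.54, set as the call begins (left out, the last holds). The fingers move at their own pace and stop on an object; "grip_force" is the grip in N (left out, the last holds). Time passes only in rows, so rows that do not move let the fingers close. It gives the time, the measured TCP pose, the force and the opening at its end, in the units of the state.
- bot.read_state(): the state, without advancing time (a new reading comes with each control period).
- viewer.read_camera(name): name is "side" or "top"; returns (picture, depth): 400x640x3 uint8, red, green, blue; 400x640 float32, m along the optical axis (not along the pixel's ray), 0 where there is no reading.
- viewer.camera_info(name): a dict with "vertical_fov" (degrees; the focal length in pixels is half the picture's height over the tangent of half this angle, whatever the lens; pixels are square), "cx", "cy" (the principal point, pixels), "R" (3x3) and "t" (3): a world point X has camera coordinates R X + t. Camera axes: x right, y down, z forward; pixel columns grow to the right and rows downward; lengths in m; the calibration is good to about 2 mm. A picture is of the moment at which its call begins. camera_info takes no time and is no camera call.
- bot.finish_job(): hands the job in, once; it reports no verdict.
The state is a dict: "time": time; "q": joint angles; "joint_vel": joint speeds; "joint_torque": joint torques, N m; "tool_pos": TCP position; "tcp_rot": TCP orientation; "wrist_force": force on the tool from outside, world axes, zero at the start; "torque": the same for the moment, N m; "width": opening from 0.0 (shut) to 1.0 (fully open).
Only numpy, scipy, OpenCV 4.12 (cv2) and the standard library are available. Lean on these libraries where they do the work, as an engineer would, in place of code of your own. Each camera call takes 0.05 s, during which the arm holds its last target. There are 200 camera calls.

## Working session

There is one attempt and no reset: what is moved stays moved. The work goes in short steps, Python scripts to look and compute and a tool call to move; the robot and the scene stay as the last step left them, time stands still between calls to the robot, and variables do not carry over. Pictures are saved under pics/ and viewed, about 8 in all and at most 12, crops included, and the job is handed in when it is done.

Besides the shell and the picture viewer there is one more tool, called after "Request:" by a JSON object that holds its "name" and its "arguments", one argument or row to a line. jog_arm: Moves the arm, as the interface text tells. Its arguments: {"type":"object","properties":{"motion":{"type":"array"},"fingers":{"type":"number"},"grip_force":{"type":"number"}},"required":["motion"]}

```bash
mkdir -p pics
cat > h.py <<'E'
import numpy as np, cv2
from workcell import bot, viewer
def cam(n):
    i=viewer.camera_info(n); f=200/np.tan(np.radians(i['vertical_fov'])/2)
    return f,i['cx'],i['cy'],np.array(i['R']),np.array(i['t'])
def shot(n):
    p,d=viewer.read_camera(n); np.savez('pics/%s.npz'%n,p=p,d=d); return p,d
def pts(n,d):
    f,cx,cy,R,t=cam(n); v,u=np.mgrid[0:d.shape[0],0:d.shape[1]]
    c=np.stack([(u-cx)/f*d,(v-cy)/f*d,d],-1); return (c-t)@R
def proj(n,X):
    f,cx,cy,R,t=cam(n); c=np.asarray(X)@R.T+t; return np.stack([f*c[...,0]/c[...,2]+cx,f*c[...,1]/c[...,2]+cy],-1)
def save(n,img,s=1): cv2.imwrite('pics/'+n,cv2.resize(img,None,fx=s,fy=s,interpolation=cv2.INTER_CUBIC)[:,:,::-1])
E
python3 - <<'E'
from h import *
for n in('side','top'):
    p,d=shot(n); save(n+'0.png',p); f,cx,cy,R,t=cam(n); print(n,f,cx,cy,(-R.T@t).round(3),R[2].round(2),p.shape)
print(bot.read_state())
E
```

```text
side 470.2106027674741 316.15263586219373 205.6537191695666 [0.489 0.993 0.954] [ 0.04 -0.77 -0.64] (400, 640, 3)
top 382.4792575397185 321.46884841744014 201.07717625057256 [0.368 0.009 1.024] [ 0.2   0.01 -0.98] (400, 640, 3)
{'time': 0.1, 'q': array([ 1.11807815e+00,  2.64726741e-01,  1.60524292e+00,  4.23640791e-06,
        1.27371612e+00, -3.69049214e-02]), 'joint_vel': array([ 0.00053857, -0.00050904, -0.00044439,  0.00017116,  0.0005661 ,
        0.00069262]), 'joint_torque': array([-7.91750317e-04, -5.16703033e+01, -3.68592703e+01, -1.28982033e-04,
        6.34259835e-03, -7.86002516e-07]), 'tool_pos': array([0.27236638, 0.61687908, 0.2300506 ]), 'tcp_rot': array([-0.64835867, -3.07343672,  0.00318777]), 'wrist_force': array([-0.05837071, -0.63935331,  0.09558371]), 'torque': array([-0.02022891, -0.03133296,  0.02605996]), 'width': 1.0028133358679265}
```

View pics/top0.png

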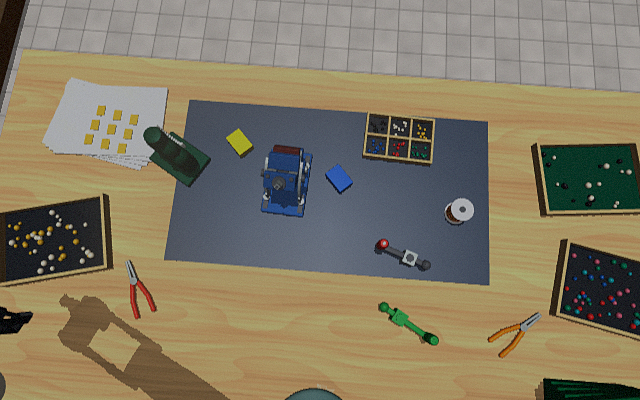

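View pics/side0.png

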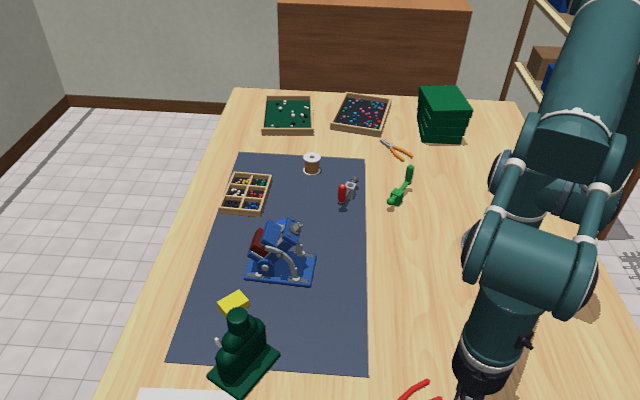

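The top view shows two cranks. The steel one has its red knob at (383,244) and its hub at (410,258); the green one at (408,323) is the look-alike. The steel crank with the red knob fits the description. The vise is at (286,180), and the blank is the dark red-brown block at (288,149). The blue block at (339,179) and the yellow one at (240,142) are decoys. I'll confirm this in one enlarged crop and measure.

Run:
```python
from h import *
T=np.load('pics/top.npz');S=np.load('pics/side.npz')
a=cv2.resize(T['p'][140:225,250:320],(400,486),interpolation=cv2.INTER_CUBIC)
b=cv2.resize(S['p'][205:295,240:320],(400,450),interpolation=cv2.INTER_CUBIC)
c=cv2.resize(T['p'][230:280,365:445],(400,250),interpolation=cv2.INTER_CUBIC)
m=np.zeros((600,800,3),np.uint8); m[:300,:400]=cv2.resize(c,(400,300)); m[300:,:400]=cv2.resize(b,(400,300)); m[:486,400:]=a
save('m1.png',m)
for n,D,box in(('top',T,(365,445,230,280)),('side',S,(325,370,170,215))):
    P=pts(n,D['d']); x0,x1,y0,y1=box
    sub=np.zeros(D['d'].shape,bool); sub[y0:y1,x0:x1]=1
    hsv=cv2.cvtColor(D['p'],cv2.COLOR_RGB2HSV)
    z=P[...,2]
    red=sub&((hsv[...,0]<8)|(hsv[...,0]>172))&(hsv[...,1]>150)&(z>.03)
    print(n,'table z',np.median(z[sub&(z<.015)]),'red',red.sum(),P[red].mean(0).round(4),z[red].max())
    br=sub&(hsv[...,1]<60)&(hsv[...,2]>130)&(z>.03); print('hub',br.sum(),P[br].mean(0).round(4),np.percentile(z[br],[5,50,95]).round(4))
    an=sub&(z>.02); print('all',P[an].min(0).round(3),P[an].max(0).round(3))
    arm=an&~red&(z<.05); q=P[arm][:,:2]; 
    vx,vy,_,_=cv2.fitLine(q.astype(np.float32),cv2.DIST_HUBER,0,.01,.01).ravel(); print('dir',np.degrees(np.arctan2(vy,vx)))
    top=an&(z>.085); print('knobtop',top.sum(),P[top].mean(0))
```

```text
top table z -0.00018246648507309898 red 74 [ 0.4666 -0.133   0.0898] 0.09976116470561432
hub 109 [ 0.4452 -0.2058  0.0472] [0.04   0.0428 0.0977]
all [ 0.368 -0.266  0.022] [0.479 0.009 1.024]
dir 71.769615
knobtop 92 [ 0.45471379 -0.11662257  0.2159832 ]
side table z 0.0020497446095959003 red 109 [ 0.4688 -0.1259  0.0752] 0.10174844725647231
hub 45 [ 0.4422 -0.2072  0.0477] [0.0417 0.0457 0.0513]
all [ 0.416 -0.258  0.02 ] [0.489 0.993 0.954]
dir 71.68952
knobtop 50 [ 0.46941128 -0.03988743  0.16370163]
```

View pics/m1.png

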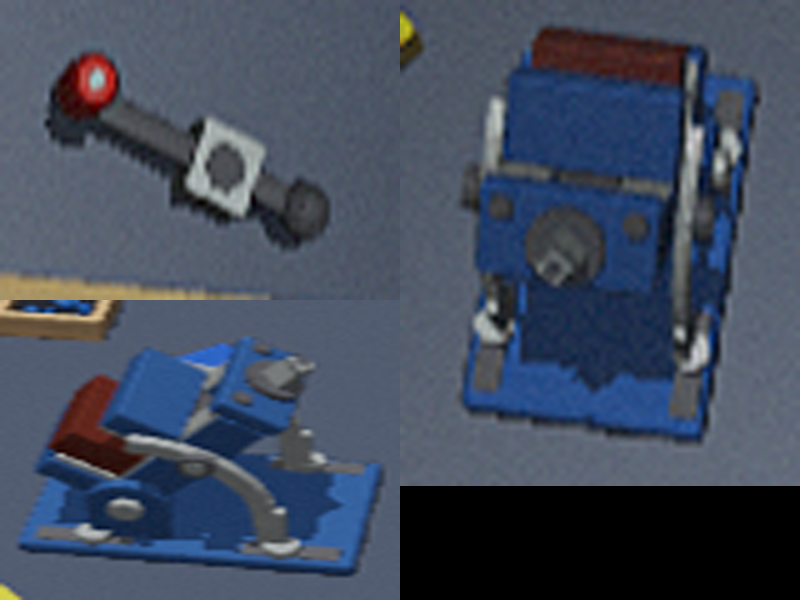

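Run:
```python
from h import *
T=np.load('pics/top.npz');S=np.load('pics/side.npz')
# vise base rect at z=.014 from top+side
for n,D,box in(('top',T,(250,320,140,225)),('side',S,(240,322,205,295))):
    P=pts(n,D['d']); x0,x1,y0,y1=box; sub=np.zeros(D['d'].shape,bool); sub[y0:y1,x0:x1]=1
    hsv=cv2.cvtColor(D['p'],cv2.COLOR_RGB2HSV); z=P[...,2]
    b=sub&(z>.009)&(z<.02)&(hsv[...,1]>110)
    r=cv2.minAreaRect((P[b][:,:2]*1000).astype(np.float32)); print(n,b.sum(),r)
    hi=sub&(z>.10)&(z<.3); print('hi',hi.sum(),P[hi].min(0).round(3),P[hi].max(0).round(3))
    g=hi&(hsv[...,1]<90)
    idx=np.argwhere(g)
    Q=P[g]; o=np.argsort(-Q[:,2])[:25]
    for k in o: print(idx[o[0]] if 0 else idx[k][::-1],Q[k].round(4),D['p'][tuple(idx[k])])
a=cv2.resize(T['p'][170:198,266:296],(400,373),interpolation=cv2.INTER_CUBIC)
b=cv2.resize(S['p'][214:236,284:308],(400,367),interpolation=cv2.INTER_CUBIC)
m=np.zeros((375,800,3),np.uint8); m[:373,:400]=a; m[:367,400:]=b
save('m2.png',np.clip(m.astype(float)*1.6,0,255).astype(np.uint8))
```

```text
top 942 ((623.9644775390625, 148.85543823242188), (169.9012908935547, 178.50857543945312), 87.94981384277344)
hi 1535 [0.564 0.069 0.1  ] [0.695 0.177 0.176]
[276 185] [0.573  0.1274 0.1762] [82 87 91]
[277 186] [0.5713 0.1252 0.1743] [52 53 61]
[276 184] [0.5759 0.128  0.174 ] [ 93  99 101]
[276 183] [0.5782 0.1282 0.1739] [74 81 80]
[277 184] [0.5761 0.1257 0.1739] [94 96 99]
[277 185] [0.5737 0.1255 0.1739] [ 92  97 101]
[275 186] [0.5711 0.1298 0.1735] [84 91 93]
[277 183] [0.5786 0.126  0.1734] [61 64 65]
[276 186] [0.5715 0.1277 0.1728] [52 53 61]
[275 184] [0.5761 0.1305 0.1724] [70 76 76]
[275 185] [0.5738 0.1302 0.1723] [89 91 93]
[278 185] [0.5744 0.1234 0.172 ] [92 97 99]
[278 186] [0.572  0.1232 0.172 ] [92 97 98]
[278 184] [0.5767 0.1237 0.1719] [64 67 69]
[277 188] [0.5673 0.1251 0.1712] [89 94 94]
[279 187] [0.57   0.1208 0.1712] [86 94 90]
[279 184] [0.5771 0.1215 0.1711] [51 57 58]
[278 187] [0.57   0.1232 0.1706] [85 90 95]
[277 182] [0.5818 0.1267 0.17  ] [65 69 70]
[277 187] [0.57   0.1255 0.17  ] [57 60 66]
[274 185] [0.5742 0.1329 0.1699] [70 76 76]
[275 187] [0
[... 789 characters left out ...]
]
[299 225] [0.5724 0.136  0.1732] [123 126 127]
[301 223] [0.5683 0.1273 0.1724] [ 91  94 103]
[299 224] [0.5729 0.1314 0.1723] [125 129 131]
[297 224] [0.5778 0.1315 0.172 ] [108 112 112]
[297 223] [0.5782 0.1276 0.1718] [102 105 107]
[301 224] [0.568  0.1303 0.1717] [111 114 115]
[299 226] [0.5722 0.1379 0.1716] [89 91 91]
[298 225] [0.5751 0.1339 0.171 ] [87 90 90]
[300 225] [0.5702 0.1333 0.1709] [143 147 148]
[302 224] [0.5656 0.1291 0.1709] [128 134 138]
[296 223] [0.5808 0.1265 0.1706] [108 113 116]
[298 226] [0.5748 0.1366 0.1702] [105 108 110]
[295 225] [0.5826 0.1334 0.1699] [119 123 124]
[295 224] [0.583  0.1293 0.1696] [118 122 123]
[297 225] [0.5778 0.1322 0.1693] [108 112 113]
```

View pics/m2.png

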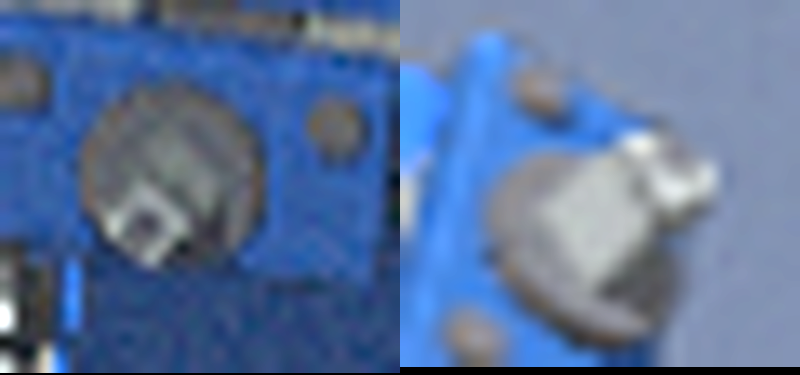

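Run:
```python
from h import *
T=np.load('pics/top.npz');S=np.load('pics/side.npz')
for n,D,box in(('top',T,(262,300,165,200)),('side',S,(275,310,210,242))):
    P=pts(n,D['d']); x0,x1,y0,y1=box; sub=np.zeros(D['d'].shape,bool); sub[y0:y1,x0:x1]=1
    hsv=cv2.cvtColor(D['p'],cv2.COLOR_RGB2HSV)
    g=sub&(hsv[...,1]>120)&(P[...,2]>.10); Q=P[g]
    # RANSAC plane with normal near 35deg
    rng=np.random.default_rng(0); best=0
    for _ in range(3000):
        a,b,c=Q[rng.choice(len(Q),3,0)]; nn=np.cross(b-a,c-a); L=np.linalg.norm(nn)
        if L<1e-6: continue
        nn/=L; nn*=np.sign(nn[2])
        if abs(nn[2]-.819)>.1 or nn[0]>0: continue
        k=(abs((Q-a)@nn)<.0025); 
        if k.sum()>best: best=k.sum(); K=k
    c=Q[K].mean(0); nn=np.linalg.svd(Q[K]-c)[2][2]; nn*=np.sign(nn[2])
    print(n,len(Q),best,c.round(4),nn.round(3),'tilt',np.degrees(np.arccos(nn[2])),'yaw',np.degrees(np.arctan2(-nn[1],-nn[0])))
    q=Q[K]; e1=np.array([-nn[1],nn[0],0]);e1/=np.linalg.norm(e1)
    print('ext y',(q@e1).min(),(q@e1).max(), 'extent along',(q@np.cross(nn,e1)).min(),(q@np.cross(nn,e1)).max())
    # collar/tip heights over the plate
    G=sub&(hsv[...,1]<=110)&(P[...,2]>.10); h=(P-c)@nn
    for lo,hi in((.003,.010),(.023,.032)):
        k=G&(h>lo)&(h<hi); print(lo,k.sum(),P[k].mean(0).round(4),h[k].mean(), [P[k][:,i].std().round(4) for i in range(3)])
# base edges: mask below image for edges
P=pts('top',T['d']); hsv=cv2.cvtColor(T['p'],cv2.COLOR_RGB2HSV)
sub=np.zeros(P.shape[:2],bool); sub[140:225,250:320]=1
b=sub&(abs(P[...,2]-.014)<.004)&(hsv[...,1]>140)
X=P[b][:,:2]; hull=cv2.convexHull((X*1000).astype(np.float32)); print(cv2.minAreaRect(hull))
```

```text
top 550 293 [0.5898 0.1238 0.1504] [-0.547  0.033  0.836] tilt 33.231926214988015 yaw -3.4963426943268203
ext y -0.1978155380087969 -0.12350876382506956 extent along 0.5458402004676779 0.588073409348366
0.003 112 [0.5875 0.1242 0.156 ] 0.0060002418055339025 [np.float64(0.0072), np.float64(0.0141), np.float64(0.0045)]
0.023 38 [0.572  0.1257 0.1706] 0.02671449805163647 [np.float64(0.0034), np.float64(0.0044), np.float64(0.0025)]
side 303 140 [0.593  0.1383 0.1541] [-0.546  0.039  0.837] tilt 33.2192731273614 yaw -4.0667714173479945
ext y -0.20929834919654788 -0.13465485359554843 extent along 0.546723729308607 0.587149076925819
0.003 78 [0.5861 0.1317 0.1567] 0.005740668589729779 [np.float64(0.008), np.float64(0.0123), np.float64(0.0054)]
0.023 24 [0.5717 0.1309 0.1721] 0.026485688336522584 [np.float64(0.0035), np.float64(0.0035), np.float64(0.0028)]
((624.1768188476562, 149.8086700439453), (168.92335510253906, 176.32022094726562), 87.03518676757812)
```

Run:
```python
from h import *
def ray(n,u,v):
    f,cx,cy,R,t=cam(n); d=R.T@np.array([(u-cx)/f,(v-cy)/f,1]); return -R.T@t,d/np.linalg.norm(d)
def tri(a,b):
    (o1,d1),(o2,d2)=ray('top',*a),ray('side',*b)
    s=np.linalg.lstsq(np.stack([d1,-d2],1),o2-o1,rcond=None)[0]; p,q=o1+s[0]*d1,o2+s[1]*d2
    return (p+q)/2,np.linalg.norm(p-q)
T=lambda x,y:((x+.5)/13.333-.5+266,(y+.5)/13.32-.5+170)
S=lambda x,y:((x-400+.5)/16.667-.5+284,(y+.5)/16.68-.5+214)
tip,e=tri(T(146,223),S(686,162)); print('tip',tip,e)
col,e=tri(T(175,168),S(583,250)); print('collar',col,e)
ax=np.array([-.5736*np.cos(np.radians(3.6)),.5736*np.sin(np.radians(3.6)),.819])
ev=np.array([-ax[1],ax[0],0]);ev*=-1/np.linalg.norm(ev); eu=np.cross(ev,ax) # ev ~ +y, eu ~ +x uphill
print(eu,ev)
for nm,cs,M in(('top',[(145,180),(190,215),(152,268),(105,230)],T),('side',[(625,140),(690,150),(716,190),(668,212)],S)):
    A=[]
    for c in cs:
        o,d=ray(nm.strip(),*M(*c)); c0=tip-ax*.002; s=((c0-o)@ax)/(d@ax); p=o+s*d-c0; A.append((p@eu*1000,p@ev*1000))
    A=np.array(A); print(nm,A.round(1).tolist()); 
    for i in range(4):
        w=A[(i+1)%4]-A[i]; print(np.linalg.norm(w).round(1),np.degrees(np.arctan2(w[1],w[0])).round(0)%90)
print('tip-22ax',tip-.022*ax)
for nm in('knob','x'):pass
print(proj('top',[[.45,-.2,.044]]))
```

```text
tip [0.57013358 0.12676127 0.17135169] 0.002185617188587961
collar [0.58560334 0.12547408 0.1509543 ] 0.0016753891583010988
[ 0.81738389 -0.05142544  0.5736    ] [ 0.06279052  0.99802673 -0.        ]
top [[8.2, 0.9], [3.0, -7.3], [-7.8, -1.4], [-2.0, 7.2]]
9.8 57.0
12.3 61.0
10.4 56.0
12.0 58.0
side [[8.5, 0.4], [-2.3, -5.7], [-8.0, -1.1], [-1.2, 9.1]]
12.4 30.0
7.4 51.0
12.3 56.0
13.0 48.0
tip-22ax [0.58272788 0.1259689  0.15333369]
[[405.13558144 254.30340084]]
```

Request:
{"name": "jog_arm", "arguments": {
  "motion": [
    {"dx":1.5,"dy":-2.45,"turn":-0.016},
    {"dx":1.5,"dy":-2.45,"turn":-0.016},
    {"dx":1.5,"dy":-2.45,"turn":-0.016},
    {"dx":1.5,"dy":-2.45,"turn":-0.016},
    {"dx":1.5,"dy":-2.45,"turn":-0.016},
    {"dx":1.5,"dy":-2.45,"turn":-0.016},
    {"dx":1.5,"dy":-2.45,"turn":-0.016},
    {"dx":1.5,"dy":-2.45,"turn":-0.016},
    {"dx":1.5,"dy":-2.45,"turn":-0.016},
    {"dx":1.5,"dy":-2.45,"turn":-0.016},
    {"dx":1.5,"dy":-2.45,"turn":-0.016},
    {"dx":1.5,"dy":-2.45,"turn":-0.016}
  ],
  "fingers": 4.0,
  "grip_force": 40
}}

```text
validation failed for argument at $.mo...
```

Request:
{"name": "jog_arm", "arguments": {
  "motion": [
    {"dx":1.5,"dy":-2.45,"turn":-0.016},
    {"dx":1.5,"dy":-2.45,"turn":-0.016},
    {"dx":1.5,"dy":-2.45,"turn":-0.016},
    {"dx":1.5,"dy":-2.45,"turn":-0.016},
    {"dx":1.5,"dy":-2.45,"turn":-0.016},
    {"dx":1.5,"dy":-2.45,"turn":-0.016},
    {"dx":1.5,"dy":-2.45,"turn":-0.016},
    {"dx":1.1,"dy":-2.0,"turn":-0.016},
    {"turn":-0.016,"dz":-1},
    {"turn":-0.016,"dz":-1}
  ]
}}

```text
validation failed for argument at $.mo...
```

Request:
{"name": "jog_arm", "arguments": {
  "motion": [
    {"dx":1.5,"dy":-2.45,"dz":0,"turn":-0.016}
  ],
  "fingers": 4.0,
  "grip_force": 40
}}

```text
time: 0.18
tool_pos: [0.2854, 0.5955, 0.2302]
tcp_rot: [-0.668, -3.068, -0.001]
wrist_force: [-0.1, -0.2, 0.6]
width: 0.88
```

All four keys are needed in each row.

Request:
{"name": "jog_arm", "arguments": {
  "motion": [
    {"dx":1.5,"dy":-2.45,"dz":0,"turn":-0.016},
    {"dx":1.5,"dy":-2.45,"dz":0,"turn":-0.016},
    {"dx":1.5,"dy":-2.45,"dz":0,"turn":-0.016},
    {"dx":1.5,"dy":-2.45,"dz":0,"turn":-0.016},
    {"dx":1.5,"dy":-2.45,"dz":0,"turn":-0.016},
    {"dx":1.5,"dy":-2.45,"dz":0,"turn":-0.016},
    {"dx":1.5,"dy":-2.45,"dz":0,"turn":-0.016},
    {"dx":1.5,"dy":-2.45,"dz":0,"turn":-0.016},
    {"dx":1.5,"dy":-2.45,"dz":0,"turn":-0.016},
    {"dx":1.5,"dy":-2.45,"dz":0,"turn":-0.016},
    {"dx":1.5,"dy":-2.45,"dz":0,"turn":-0.016},
    {"dx":1.5,"dy":-2.45,"dz":0,"turn":-0.016}
  ]
}}

```text
time: 1.18
tool_pos: [0.4678, 0.2975, 0.2308]
tcp_rot: [-0.965, -2.989, 0.001]
wrist_force: [1.3, 1.0, 0.2]
width: 0.469
```

Request:
{"name": "jog_arm", "arguments": {
  "motion": [
    {"dx":1.5,"dy":-2.45,"dz":0,"turn":-0.016},
    {"dx":1.5,"dy":-2.45,"dz":0,"turn":-0.016},
    {"dx":1.5,"dy":-2.45,"dz":0,"turn":-0.016},
    {"dx":1.5,"dy":-2.45,"dz":0,"turn":-0.016},
    {"dx":1.5,"dy":-2.45,"dz":0,"turn":-0.016},
    {"dx":1.5,"dy":-2.45,"dz":0,"turn":-0.016},
    {"dx":1.2,"dy":-2.2,"dz":0,"turn":-0.016},
    {"dx":0,"dy":0,"dz":-1,"turn":0},
    {"dx":0,"dy":0,"dz":-1,"turn":0},
    {"dx":0,"dy":0,"dz":0,"turn":0}
  ]
}}

```text
time: 2.02
tool_pos: [0.5674, 0.1299, 0.2078]
tcp_rot: [-1.129, -2.926, 0.004]
wrist_force: [-0.6, 0.2, -0.7]
width: 0.468
```

Request:
{"name": "jog_arm", "arguments": {
  "motion": [
    {"dx":0.1,"dy":-0.3,"dz":-1,"turn":0},
    {"dx":0,"dy":0,"dz":-1,"turn":0},
    {"dx":0,"dy":0,"dz":-1,"turn":0},
    {"dx":0,"dy":0,"dz":-1,"turn":0},
    {"dx":0,"dy":0,"dz":-0.7,"turn":0},
    {"dx":0,"dy":0,"dz":0,"turn":0}
  ]
}}

```text
time: 2.52
tool_pos: [0.5689, 0.1271, 0.1616]
tcp_rot: [-1.128, -2.928, 0.003]
wrist_force: [-1.1, -0.0, -0.9]
width: 0.466
```

```bash
cat > look.py <<'E'
import sys
from h import *
# look.py name  x y z half_m : crop both views about a world point
n=sys.argv[1]; X=np.array([float(a) for a in sys.argv[2:5]]); w=float(sys.argv[5]); out=[]
for c in('top','side'):
    p,d=shot(c); u,v=proj(c,X); f,_,_,R,t=cam(c); r=int(f*w/(R@X+t)[2]); u=int(u);v=int(v)
    q=cv2.copyMakeBorder(p,200,200,200,200,cv2.BORDER_CONSTANT)[v+200-r:v+200+r,u+200-r:u+200+r]
    print(c,'origin',u-r,v-r,'scale',400/(2*r)); out.append(cv2.resize(q,(400,400),interpolation=cv2.INTER_CUBIC))
save(n+'.png',np.clip(np.hstack(out)*1.4,0,255).astype(np.uint8))
E
python3 look.py a1 .572 .127 .165 .07
```

```text
top origin 246 156 scale 6.666666666666667
side origin 271 197 scale 7.142857142857143
```

View pics/a1.png

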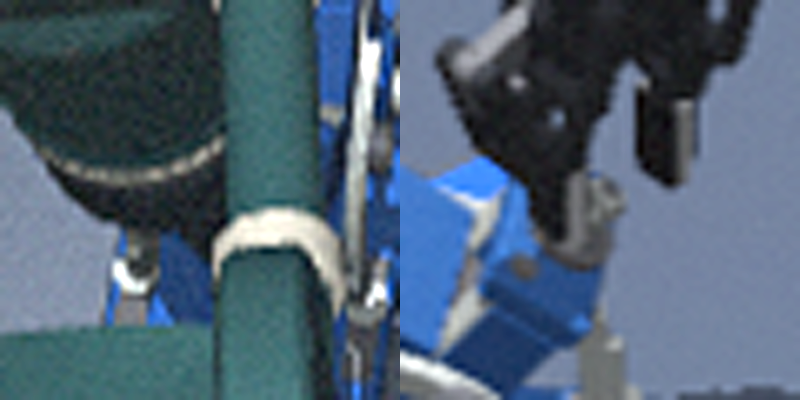

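The side view shows the fingers straddling the shaft, with the tip at about (605,200) between the left finger (575,230) and the right finger (670,150). Next I close on it.

Request:
{"name": "jog_arm", "arguments": {
  "motion": [
    {"dx":0,"dy":0,"dz":0,"turn":0},
    {"dx":0,"dy":0,"dz":0,"turn":0},
    {"dx":0,"dy":0,"dz":0,"turn":0},
    {"dx":0,"dy":0,"dz":0,"turn":0}
  ],
  "fingers": 0,
  "grip_force": 40
}}

```text
time: 2.95
tool_pos: [0.5728, 0.1287, 0.1656]
tcp_rot: [1.129, 2.928, 0.008]
wrist_force: [2.9, 4.2, -2.7]
width: 0.149
```

Request:
{"name": "jog_arm", "arguments": {
  "motion": [
    {"dx":0,"dy":0,"dz":0,"turn":0.06},
    {"dx":0,"dy":0,"dz":0,"turn":0.06},
    {"dx":0,"dy":0,"dz":0,"turn":0.06},
    {"dx":0,"dy":0,"dz":0,"turn":0.06},
    {"dx":0,"dy":0,"dz":0,"turn":0.06},
    {"dx":0,"dy":0,"dz":0,"turn":0}
  ]
}}

```text
time: 3.45
tool_pos: [0.5717, 0.1283, 0.1661]
tcp_rot: [0.678, 3.065, 0.005]
wrist_force: [-0.1, 4.5, 3.5]
width: 0.144
```

Request:
{"name": "jog_arm", "arguments": {
  "motion": [
    {"dx":0,"dy":0,"dz":0,"turn":0.06},
    {"dx":0,"dy":0,"dz":0,"turn":0.06},
    {"dx":0,"dy":0,"dz":0,"turn":0.06},
    {"dx":0,"dy":0,"dz":0,"turn":0.06},
    {"dx":0,"dy":0,"dz":0,"turn":0.06},
    {"dx":0,"dy":0,"dz":0,"turn":0.074},
    {"dx":0,"dy":0,"dz":0,"turn":0},
    {"dx":0,"dy":0,"dz":0,"turn":0}
  ],
  "grip_force": 60
}}

```text
time: 4.12
tool_pos: [0.5716, 0.1272, 0.1661]
tcp_rot: [0.101, 3.137, 0.001]
wrist_force: [-1.0, 1.9, 6.0]
width: 0.136
```

```bash
python3 -c "
from h import *
s=bot.read_state();print(s['q'],s['torque'],s['wrist_force'],s['width'])"
```

```text
[ 1.76387477e-01  1.44115444e-01  1.87107508e+00  1.59628433e-04
  1.12366037e+00 -1.32979649e+00] [ 0.02980662  0.10271978 -0.26882039] [-0.99286337  1.89602465  5.97214348] 0.13571096809476293
```

Request:
{"name": "jog_arm", "arguments": {
  "motion": [
    {"dx":0,"dy":0,"dz":0,"turn":0},
    {"dx":0,"dy":0,"dz":0,"turn":0},
    {"dx":0,"dy":0,"dz":0,"turn":0}
  ],
  "fingers": 3.0
}}

```text
time: 4.37
tool_pos: [0.5704, 0.1266, 0.164]
tcp_rot: [-0.098, -3.14, 0.001]
wrist_force: [0.3, -0.6, 0.6]
width: 0.351
```

Request:
{"name": "jog_arm", "arguments": {
  "motion": [
    {"dx":0,"dy":0,"dz":-0.2,"turn":0},
    {"dx":0,"dy":0,"dz":-0.2,"turn":0},
    {"dx":0,"dy":0,"dz":0,"turn":0}
  ]
}}

```text
time: 4.62
tool_pos: [0.5701, 0.1268, 0.1593]
tcp_rot: [-0.097, -3.139, 0.001]
wrist_force: [-0.3, 0.1, -0.0]
width: 0.351
```

Request:
{"name": "jog_arm", "arguments": {
  "motion": [
    {"dx":0,"dy":0,"dz":0,"turn":0},
    {"dx":0,"dy":0,"dz":0,"turn":0},
    {"dx":0,"dy":0,"dz":0,"turn":0},
    {"dx":0,"dy":0,"dz":0,"turn":0}
  ],
  "fingers": 0,
  "grip_force": 100
}}

```text
time: 4.95
tool_pos: [0.5704, 0.1276, 0.1602]
tcp_rot: [-0.097, -3.14, -0.001]
wrist_force: [-1.3, 4.0, -0.6]
width: 0.124
```

```bash
python3 -c "
from h import *
s=bot.read_state();print(s['torque'],s['wrist_force'],s['width'])"; python3 look.py a2 .572 .127 .165 .05
```

```text
[ 0.63582712  0.21645276 -0.01707105] [-1.27580389  4.02422831 -0.63267048] 0.12368281156085977
top origin 255 165 scale 9.523809523809524
side origin 279 205 scale 10.0
```

View pics/a2.png

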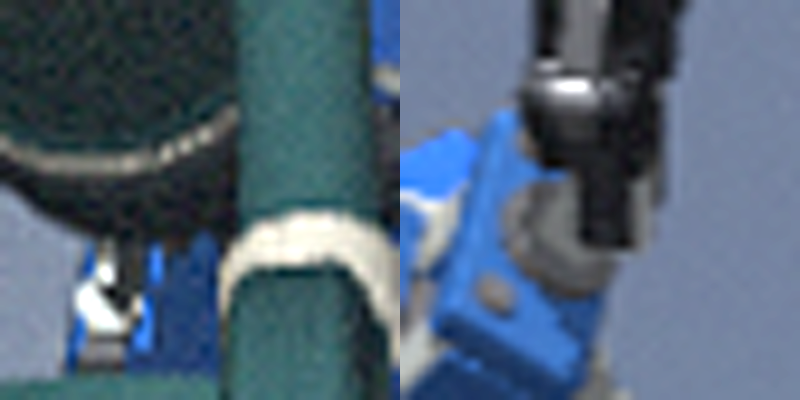

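Request:
{"name": "jog_arm", "arguments": {
  "motion": [
    {"dx":0,"dy":0,"dz":0,"turn":0},
    {"dx":0,"dy":0,"dz":0,"turn":0},
    {"dx":0,"dy":0,"dz":2,"turn":0},
    {"dx":0,"dy":0,"dz":2,"turn":0},
    {"dx":0,"dy":0,"dz":2,"turn":0}
  ],
  "fingers": 5.0,
  "grip_force": 40
}}

```text
time: 5.47
tool_pos: [0.5707, 0.126, 0.2207]
tcp_rot: [-0.097, -3.14, 0.003]
wrist_force: [1.0, -0.4, -0.7]
width: 0.585
```

Request:
{"name": "jog_arm", "arguments": {
  "motion": [
    {"dx":-0.7,"dy":-1.85,"dz":0,"turn":-0.1},
    {"dx":-0.7,"dy":-1.85,"dz":0,"turn":-0.1},
    {"dx":-0.7,"dy":-1.85,"dz":0,"turn":-0.1},
    {"dx":-0.7,"dy":-1.85,"dz":0,"turn":-0.1},
    {"dx":-0.7,"dy":-1.85,"dz":0,"turn":-0.1},
    {"dx":-0.7,"dy":-1.85,"dz":0,"turn":-0.1},
    {"dx":-0.7,"dy":-1.85,"dz":0,"turn":-0.1},
    {"dx":-0.7,"dy":-1.85,"dz":0,"turn":-0.1},
    {"dx":-0.7,"dy":-1.85,"dz":0,"turn":-0.1},
    {"dx":-0.7,"dy":-1.85,"dz":0,"turn":-0.1},
    {"dx":-0.7,"dy":-1.85,"dz":0,"turn":-0.1}
  ]
}}

```text
time: 6.38
tool_pos: [0.4934, -0.0783, 0.2208]
tcp_rot: [1.73, 2.621, -0.002]
wrist_force: [-0.5, -0.6, 0.2]
width: 0.589
```

Request:
{"name": "jog_arm", "arguments": {
  "motion": [
    {"dx":-0.7,"dy":-1.85,"dz":0,"turn":-0.1},
    {"dx":-0.7,"dy":-1.85,"dz":0,"turn":-0.1},
    {"dx":-0.7,"dy":-1.85,"dz":0,"turn":-0.1},
    {"dx":-0.7,"dy":-1.85,"dz":0,"turn":-0.1},
    {"dx":-0.7,"dy":-1.85,"dz":0,"turn":-0.1},
    {"dx":-0.7,"dy":-1.85,"dz":0,"turn":-0.1},
    {"dx":-0.7,"dy":-1.85,"dz":0,"turn":-0.1},
    {"dx":0,"dy":0,"dz":0,"turn":-0.026},
    {"dx":0,"dy":0,"dz":0,"turn":0}
  ]
}}

```text
time: 7.13
tool_pos: [0.4442, -0.2078, 0.2207]
tcp_rot: [2.546, 1.839, -0.001]
wrist_force: [-0.4, 0.1, -0.7]
width: 0.583
```

```bash
python3 look.py a3 .572 .127 .165 .05; python3 -c "
from h import *
S=np.load('pics/side.npz');T=np.load('pics/top.npz')
def dump():
  pass
"
```

```text
top origin 255 165 scale 9.523809523809524
side origin 279 205 scale 10.0
```

View pics/a3.png

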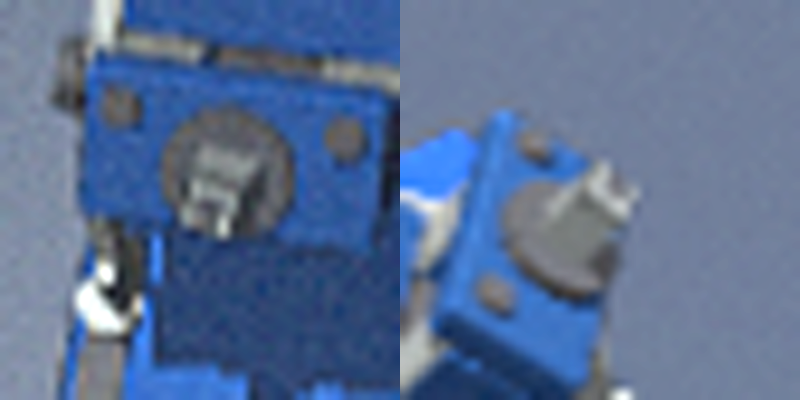

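The shaft flats are now square with the vise in both views (tip near (215,205) in the top crop and (610,195) in the side crop). The tool is aligned over the crank hub, so I go down and grip it.

Request:
{"name": "jog_arm", "arguments": {
  "motion": [
    {"dx":0,"dy":0.05,"dz":-2,"turn":0},
    {"dx":0,"dy":0,"dz":-2,"turn":0},
    {"dx":0,"dy":0,"dz":-2,"turn":0},
    {"dx":0,"dy":0,"dz":-2,"turn":0},
    {"dx":0,"dy":0,"dz":-2,"turn":0},
    {"dx":0,"dy":0,"dz":-2,"turn":0},
    {"dx":0,"dy":0,"dz":-2,"turn":0},
    {"dx":0,"dy":0,"dz":-2,"turn":0},
    {"dx":0,"dy":0,"dz":-2,"turn":0},
    {"dx":0,"dy":0,"dz":-1.5,"turn":0},
    {"dx":0,"dy":0,"dz":-1.3,"turn":0},
    {"dx":0,"dy":0,"dz":0,"turn":0}
  ]
}}

```text
time: 8.23
tool_pos: [0.4426, -0.2039, 0.0096]
tcp_rot: [-2.538, -1.843, 0.004]
wrist_force: [-1.2, 1.3, -0.2]
width: 0.582
```

Request:
{"name": "jog_arm", "arguments": {
  "motion": [
    {"dx":0,"dy":0,"dz":0,"turn":0},
    {"dx":0,"dy":0,"dz":0,"turn":0},
    {"dx":0,"dy":0,"dz":0,"turn":0},
    {"dx":0,"dy":0,"dz":0,"turn":0}
  ],
  "fingers": 0,
  "grip_force": 30
}}

```text
time: 8.57
tool_pos: [0.4449, -0.2055, 0.0128]
tcp_rot: [2.543, 1.843, 0.001]
wrist_force: [-0.1, -0.0, -4.9]
width: 0.368
```

Request:
{"name": "jog_arm", "arguments": {
  "motion": [
    {"dx":0,"dy":0,"dz":1.5,"turn":0},
    {"dx":0,"dy":0,"dz":2,"turn":0},
    {"dx":0,"dy":0,"dz":0,"turn":0}
  ]
}}

```text
time: 8.82
tool_pos: [0.4472, -0.2069, 0.0506]
tcp_rot: [2.539, 1.84, 0.004]
wrist_force: [1.1, -0.7, -3.1]
width: 0.371
```

```bash
python3 look.py a4 .45 -.18 .08 .12;python3 -c "
from h import *
s=bot.read_state();print(s['torque'],s['wrist_force'],s['width'],s['tool_pos'])"
```

```text
top origin 352 204 scale 4.166666666666667
side origin 310 143 scale 5.2631578947368425
[ 0.00048704  0.05442392 -0.01068423] [-0.29164249 -0.37328485 -4.33885812] 0.3719005472788983 [ 0.44564492 -0.20609535  0.04817109]
```

View pics/a4.png

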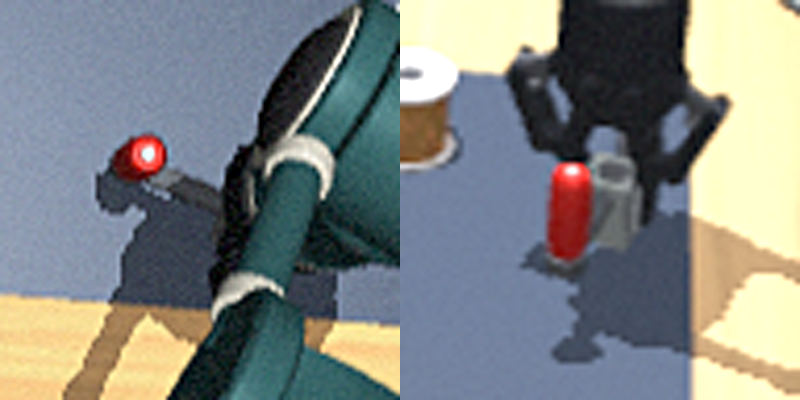

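Request:
{"name": "jog_arm", "arguments": {
  "motion": [
    {"dx":0,"dy":0,"dz":1,"turn":0},
    {"dx":0,"dy":0,"dz":2.5,"turn":0},
    {"dx":0,"dy":0,"dz":3,"turn":0},
    {"dx":0,"dy":0,"dz":3,"turn":0},
    {"dx":0.3,"dy":0.7,"dz":3,"turn":0.04},
    {"dx":0.7,"dy":1.8,"dz":2,"turn":0.1},
    {"dx":0.7,"dy":1.8,"dz":1,"turn":0.1},
    {"dx":0.7,"dy":1.8,"dz":0,"turn":0.1},
    {"dx":0.7,"dy":1.8,"dz":0,"turn":0.1},
    {"dx":0.7,"dy":1.8,"dz":0,"turn":0.1},
    {"dx":0.7,"dy":1.8,"dz":0,"turn":0.1},
    {"dx":0.7,"dy":1.8,"dz":0,"turn":0.1}
  ],
  "grip_force": 60
}}

```text
time: 9.92
tool_pos: [0.4959, -0.0714, 0.2013]
tcp_rot: [-1.698, -2.641, 0.001]
wrist_force: [0.7, -0.7, -3.8]
width: 0.362
```

Request:
{"name": "jog_arm", "arguments": {
  "motion": [
    {"dx":0.7,"dy":1.8,"dz":0,"turn":0.1},
    {"dx":0.7,"dy":1.8,"dz":0,"turn":0.1},
    {"dx":0.7,"dy":1.8,"dz":0,"turn":0.1},
    {"dx":0.7,"dy":1.8,"dz":0,"turn":0.1},
    {"dx":0.7,"dy":1.8,"dz":0,"turn":0.1},
    {"dx":0.7,"dy":1.8,"dz":0,"turn":0.1},
    {"dx":0.7,"dy":1.8,"dz":0,"turn":0.1},
    {"dx":0.7,"dy":1.8,"dz":0,"turn":0.1},
    {"dx":0.7,"dy":1.8,"dz":0,"turn":0.1},
    {"dx":0.7,"dy":1.5,"dz":0,"turn":0.1},
    {"dx":0.4,"dy":0.6,"dz":0,"turn":0.086},
    {"dx":0,"dy":0,"dz":0,"turn":0}
  ]
}}

```text
time: 10.92
tool_pos: [0.5705, 0.1119, 0.2011]
tcp_rot: [-0.091, -3.138, -0.0]
wrist_force: [0.7, -0.6, -5.2]
width: 0.366
```

```bash
cat > knob.py <<'E'
from h import *
def red(n,D):
    P=pts(n,D['d']); hsv=cv2.cvtColor(D['p'],cv2.COLOR_RGB2HSV)
    m=((hsv[...,0]<8)|(hsv[...,0]>172))&(hsv[...,1]>150)&(hsv[...,2]>60)&(P[...,2]>.05)&(P[...,2]<.35)&(P[...,0]>.4)&(P[...,0]<.72)&(P[...,1]>-.0)&(P[...,1]<.26)
    k,l,st,_=cv2.connectedComponentsWithStats(m.astype(np.uint8)); 
    if k<2: return None
    i=1+np.argmax(st[1:,4]); return P[l==i],np.argwhere(l==i)[:,::-1].mean(0)
for n in('top','side'):
    D=np.load('pics/%s.npz'%n); r=red(n,D)
    if r is None: print(n,'none'); continue
    Q,px=r; Q=Q[Q[:,2]>0]; c=np.median(Q,0); Q=Q[np.linalg.norm(Q-c,axis=1)<.045]; c=Q.mean(0)
    v=np.linalg.svd(Q-c)[2][0]; v*=np.sign(v[2]); print(n,len(Q),px.round(1),c.round(4),'axis',v.round(2),'zrange',Q[:,2].min().round(3),Q[:,2].max().round(3))
E
python3 look.py a5 .55 .12 .19 .09; python3 knob.py; python3 -c "
from h import *
s=bot.read_state();print(s['tool_pos'],s['torque'])"
```

```text
top origin 237 153 scale 5.0
side origin 272 180 scale 5.555555555555555
top 14 [272.  205.6] [0.5048 0.1161 0.2831] axis [-0.08  1.    0.04] zrange 0.277 0.286
side 188 [331.3 195.4] [0.4969 0.1253 0.2639] axis [-0.03 -0.07  1.  ] zrange 0.227 0.288
[0.56973844 0.11032746 0.20116215] [-0.00184614 -0.03326046 -0.00427305]
```

View pics/a5.png

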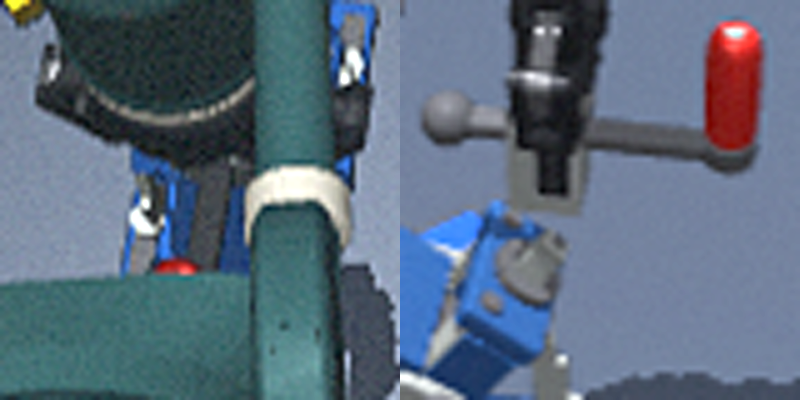

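Request:
{"name": "jog_arm", "arguments": {
  "motion": [
    {"dx":0.05,"dy":0.85,"dz":0,"turn":0},
    {"dx":0.05,"dy":0.9,"dz":0,"turn":0},
    {"dx":0,"dy":0,"dz":-0.4,"turn":0},
    {"dx":0,"dy":0,"dz":-0.4,"turn":0},
    {"dx":0,"dy":0,"dz":-0.4,"turn":0},
    {"dx":0,"dy":0,"dz":-0.3,"turn":0},
    {"dx":0,"dy":0,"dz":0,"turn":0}
  ],
  "grip_force": 30
}}

```text
time: 11.6
tool_pos: [0.5708, 0.1276, 0.1859]
tcp_rot: [-0.098, -3.138, 0.001]
wrist_force: [0.5, 0.1, -5.4]
width: 0.366
```

Request:
{"name": "jog_arm", "arguments": {
  "motion": [
    {"dx":0,"dy":0,"dz":-0.2,"turn":0},
    {"dx":0,"dy":0,"dz":0,"turn":0}
  ]
}}

```text
time: 11.77
tool_pos: [0.5715, 0.1278, 0.185]
tcp_rot: [-0.097, -3.14, 0.0]
wrist_force: [-0.1, -0.4, -3.8]
width: 0.36
```

Request:
{"name": "jog_arm", "arguments": {
  "motion": [
    {"dx":0,"dy":0,"dz":-0.2,"turn":0},
    {"dx":0,"dy":0,"dz":0,"turn":0}
  ]
}}

```text
time: 11.93
tool_pos: [0.5719, 0.1278, 0.1844]
tcp_rot: [0.097, 3.139, -0.0]
wrist_force: [-2.9, -1.7, 2.2]
width: 0.365
```

Request:
{"name": "jog_arm", "arguments": {
  "motion": [
    {"dx":0,"dy":0,"dz":-0.2,"turn":0},
    {"dx":0,"dy":0,"dz":0,"turn":0}
  ]
}}

```text
time: 12.1
tool_pos: [0.5721, 0.1278, 0.1841]
tcp_rot: [0.097, 3.139, -0.0]
wrist_force: [-5.6, -1.9, 10.4]
width: 0.365
```

Request:
{"name": "jog_arm", "arguments": {
  "motion": [
    {"dx":0,"dy":0,"dz":0.5,"turn":0},
    {"dx":-0.4,"dy":0,"dz":0,"turn":0},
    {"dx":0,"dy":0,"dz":-0.4,"turn":0},
    {"dx":0,"dy":0,"dz":0,"turn":0}
  ]
}}

```text
time: 12.43
tool_pos: [0.5676, 0.128, 0.1814]
tcp_rot: [0.097, 3.14, -0.0]
wrist_force: [1.6, -0.8, -2.2]
width: 0.36
```

Request:
{"name": "jog_arm", "arguments": {
  "motion": [
    {"dx":0,"dy":0,"dz":-0.2,"turn":0},
    {"dx":0,"dy":0,"dz":0,"turn":0}
  ]
}}

```text
time: 12.6
tool_pos: [0.5681, 0.1279, 0.1803]
tcp_rot: [0.097, 3.139, -0.0]
wrist_force: [0.7, -0.4, -1.3]
width: 0.367
```

Request:
{"name": "jog_arm", "arguments": {
  "motion": [
    {"dx":0,"dy":0,"dz":-0.2,"turn":0},
    {"dx":0,"dy":0,"dz":0,"turn":0}
  ]
}}

```text
time: 12.77
tool_pos: [0.5683, 0.1279, 0.1796]
tcp_rot: [0.097, 3.139, 0.0]
wrist_force: [-1.5, -1.1, 4.1]
width: 0.361
```

Request:
{"name": "jog_arm", "arguments": {
  "motion": [
    {"dx":-0.3,"dy":0.02,"dz":0,"turn":0},
    {"dx":-0.3,"dy":0.02,"dz":-0.05,"turn":0},
    {"dx":0,"dy":0,"dz":0,"turn":0}
  ],
  "grip_force": 20
}}

```text
time: 13.02
tool_pos: [0.5673, 0.128, 0.1801]
tcp_rot: [0.096, 3.126, 0.001]
wrist_force: [12.6, -2.8, -2.3]
width: 0.365
```

Request:
{"name": "jog_arm", "arguments": {
  "motion": [
    {"dx":-0.3,"dy":0.02,"dz":-0.08,"turn":0},
    {"dx":-0.3,"dy":0.02,"dz":-0.1,"turn":0},
    {"dx":0,"dy":0,"dz":0,"turn":0}
  ]
}}

```text
time: 13.27
tool_pos: [0.5637, 0.1283, 0.1797]
tcp_rot: [0.096, 3.121, 0.001]
wrist_force: [16.0, -3.3, -0.6]
width: 0.364
```

```bash
python3 -c "
from h import *
shot('top');shot('side')"; python3 knob.py
```

```text
top 26 [265. 214.] [0.4916 0.1325 0.2559] axis [-0.05  1.    0.01] zrange 0.251 0.259
side 175 [334.1 209.1] [0.4884 0.142  0.2361] axis [-0.1  -0.07  0.99] zrange 0.203 0.262
```

Request:
{"name": "jog_arm", "arguments": {
  "motion": [
    {"dx":-0.3,"dy":0.02,"dz":-0.05,"turn":0},
    {"dx":-0.3,"dy":0.02,"dz":-0.05,"turn":0},
    {"dx":0,"dy":0,"dz":0,"turn":0}
  ]
}}

```text
time: 13.62
tool_pos: [0.5581, 0.1287, 0.1791]
tcp_rot: [0.097, 3.12, 0.001]
wrist_force: [15.7, -2.5, 0.2]
width: 0.362
```

Request:
{"name": "jog_arm", "arguments": {
  "motion": [
    {"dx":-0.3,"dy":0.02,"dz":-0.1,"turn":0},
    {"dx":-0.3,"dy":0.02,"dz":-0.1,"turn":0},
    {"dx":0,"dy":0,"dz":0,"turn":0}
  ]
}}

```text
time: 13.87
tool_pos: [0.5519, 0.1292, 0.177]
tcp_rot: [0.097, 3.121, 0.002]
wrist_force: [15.9, -3.8, 0.4]
width: 0.359
```

```bash
python3 -c "
from h import *
shot('top');shot('side')"; python3 knob.py
```

```text
top 52 [265.6 223.8] [0.4752 0.1331 0.2296] axis [-0.47  0.02  0.88] zrange 0.193 0.24
side 174 [338.9 216.5] [0.4758 0.1432 0.2149] axis [-0.34 -0.04  0.94] zrange 0.183 0.241
```

Request:
{"name": "jog_arm", "arguments": {
  "motion": [
    {"dx":-0.3,"dy":0.02,"dz":-0.15,"turn":0},
    {"dx":-0.3,"dy":0.02,"dz":-0.15,"turn":0},
    {"dx":0,"dy":0,"dz":0,"turn":0}
  ]
}}

```text
time: 14.22
tool_pos: [0.5459, 0.1297, 0.1739]
tcp_rot: [0.097, 3.121, 0.002]
wrist_force: [15.7, -2.2, 1.5]
width: 0.364
```

```bash
python3 -c "
from h import *
shot('top');shot('side')"; python3 knob.py
```

```text
top 89 [266.7 226.9] [0.4713 0.1329 0.2102] axis [-0.53  0.07  0.84] zrange 0.179 0.225
side 179 [340.7 220.8] [0.4709 0.1434 0.2019] axis [-0.47 -0.04  0.88] zrange 0.17 0.228
```

Run:
```python
from h import *
p=np.load('pics/side.npz')['p']; q=p[190:250,270:350]
save('a6.png',np.clip(cv2.resize(q,(800,600),interpolation=cv2.INTER_CUBIC)*1.4,0,255).astype(np.uint8))
```

```text
(no output)
```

View pics/a6.png

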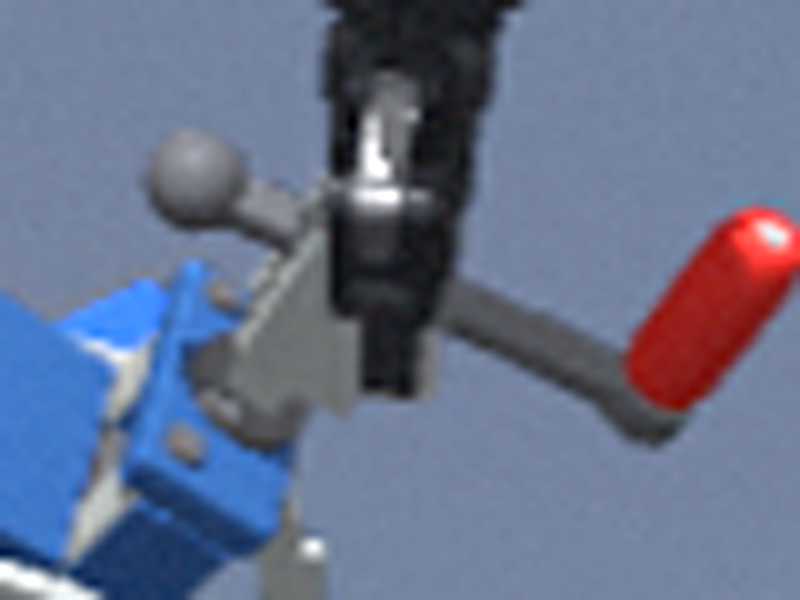

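The picture shows the hub already well over the shaft. Its lower edge runs from (235,385) to (345,410), the collar is at about (250,390) and the shaft tip is inside the hub. Next I push along the shaft axis.

Request:
{"name": "jog_arm", "arguments": {
  "motion": [
    {"dx":0.2,"dy":-0.01,"dz":-0.3,"turn":0},
    {"dx":0.2,"dy":-0.01,"dz":-0.3,"turn":0},
    {"dx":0,"dy":0,"dz":0,"turn":0}
  ]
}}

```text
time: 14.57
tool_pos: [0.5495, 0.1293, 0.1688]
tcp_rot: [0.097, 3.122, 0.001]
wrist_force: [12.1, -4.6, 3.4]
width: 0.362
```

```bash
python3 -c "
from h import *
shot('top');shot('side')"; python3 knob.py
```

```text
top 67 [268.1 224. ] [0.4792 0.1322 0.1996] axis [-0.45  0.1   0.89] zrange 0.175 0.218
side 180 [339.1 222.2] [0.4744 0.143  0.1968] axis [-0.48 -0.05  0.88] zrange 0.167 0.22
```

Request:
{"name": "jog_arm", "arguments": {
  "motion": [
    {"dx":0.2,"dy":-0.01,"dz":-0.3,"turn":0},
    {"dx":0.2,"dy":-0.01,"dz":-0.3,"turn":0},
    {"dx":0,"dy":0,"dz":0,"turn":0}
  ]
}}

```text
time: 14.92
tool_pos: [0.5525, 0.1292, 0.164]
tcp_rot: [0.097, 3.124, 0.001]
wrist_force: [5.9, -3.5, 13.2]
width: 0.36
```

Request:
{"name": "jog_arm", "arguments": {
  "motion": [
    {"dx":0.15,"dy":-0.01,"dz":-0.3,"turn":0},
    {"dx":0.15,"dy":-0.01,"dz":-0.3,"turn":0},
    {"dx":0,"dy":0,"dz":0,"turn":0}
  ]
}}

```text
time: 15.17
tool_pos: [0.5527, 0.1291, 0.1564]
tcp_rot: [0.097, 3.131, 0.001]
wrist_force: [-0.5, -3.9, 12.5]
width: 0.363
```

```bash
python3 -c "
from h import *
shot('top');shot('side')"; python3 knob.py
```

```text
top 16 [271.4 219.8] [0.4944 0.1316 0.1619] axis [-0.32  0.63  0.7 ] zrange 0.155 0.171
side 171 [337.  228.3] [0.4785 0.1432 0.1767] axis [-0.56 -0.02  0.83] zrange 0.147 0.199
```

Request:
{"name": "jog_arm", "arguments": {
  "motion": [
    {"dx":0,"dy":0,"dz":0,"turn":0},
    {"dx":0,"dy":0,"dz":0,"turn":0},
    {"dx":0,"dy":0,"dz":0.3,"turn":0},
    {"dx":0,"dy":0,"dz":0,"turn":0}
  ],
  "fingers": 4.2
}}

```text
time: 15.6
tool_pos: [0.5482, 0.1295, 0.1547]
tcp_rot: [-0.097, -3.139, -0.0]
wrist_force: [-0.7, 0.6, 0.3]
width: 0.493
```

```bash
python3 -c "
from h import *
shot('top');shot('side')
s=bot.read_state();print(s['tool_pos'],s['wrist_force'])"; python3 knob.py
```

```text
[0.54821649 0.12951214 0.15450037] [-0.44239464 -0.78333489  0.06917318]
top 27 [270.3 219.9] [0.495  0.135  0.1558] axis [-0.45  0.25  0.86] zrange 0.142 0.167
side 180 [336.7 231.1] [0.4788 0.1458 0.1697] axis [-0.6 -0.   0.8] zrange 0.14 0.193
```

Request:
{"name": "jog_arm", "arguments": {
  "motion": [
    {"dx":0,"dy":0,"dz":1.5,"turn":0},
    {"dx":0,"dy":0,"dz":2,"turn":0},
    {"dx":0,"dy":0,"dz":2,"turn":0},
    {"dx":0,"dy":0,"dz":2,"turn":0},
    {"dx":0.9,"dy":-0.15,"dz":0,"turn":0},
    {"dx":0,"dy":0,"dz":0,"turn":0},
    {"dx":0,"dy":0,"dz":0,"turn":0}
  ],
  "fingers": 4.2
}}

```text
time: 16.28
tool_pos: [0.5574, 0.1278, 0.2289]
tcp_rot: [-0.097, -3.139, 0.0]
wrist_force: [-0.3, -0.4, -0.8]
width: 0.491
```

Request:
{"name": "jog_arm", "arguments": {
  "motion": [
    {"dx":0,"dy":0,"dz":0,"turn":0},
    {"dx":0,"dy":0,"dz":0,"turn":0},
    {"dx":0,"dy":0,"dz":0,"turn":0}
  ],
  "fingers": 0
}}

```text
time: 16.53
tool_pos: [0.5567, 0.1277, 0.2285]
tcp_rot: [-0.097, -3.138, 0.001]
wrist_force: [-0.2, 0.3, -0.3]
width: 0.076
```

Request:
{"name": "jog_arm", "arguments": {
  "motion": [
    {"dx":0,"dy":0,"dz":-1,"turn":0},
    {"dx":0,"dy":0,"dz":-1,"turn":0},
    {"dx":0,"dy":0,"dz":-0.5,"turn":0},
    {"dx":0,"dy":0,"dz":0,"turn":0}
  ]
}}

```text
time: 16.87
tool_pos: [0.5559, 0.1276, 0.2021]
tcp_rot: [-0.097, -3.136, 0.002]
wrist_force: [0.5, 0.5, -1.4]
width: -0.002
```

```bash
python3 -c "
from h import *
shot('top');shot('side')
s=bot.read_state();print(s['tool_pos'],s['wrist_force'])"; python3 knob.py
```

```text
[0.55713305 0.12778004 0.20404765] [ 0.17473364 -0.21832613  0.60217657]
top 8 [296.1 152.4] [0.6757 0.0947 0.113 ] axis [0.3  0.95 0.08] zrange 0.11 0.114
side 179 [336.7 231.1] [0.4787 0.1456 0.1696] axis [-0.61  0.01  0.79] zrange 0.143 0.196
```

Request:
{"name": "jog_arm", "arguments": {
  "motion": [
    {"dx":0,"dy":0,"dz":-0.3,"turn":0},
    {"dx":0,"dy":0,"dz":-0.2,"turn":0},
    {"dx":0,"dy":0,"dz":0,"turn":0}
  ]
}}

```text
time: 17.22
tool_pos: [0.5575, 0.1279, 0.1998]
tcp_rot: [-0.097, -3.14, 0.0]
wrist_force: [-0.1, 0.9, -0.0]
width: -0.0
```

Request:
{"name": "jog_arm", "arguments": {
  "motion": [
    {"dx":0,"dy":0,"dz":-0.3,"turn":0},
    {"dx":0,"dy":0,"dz":0,"turn":0}
  ]
}}

```text
time: 17.38
tool_pos: [0.5577, 0.1279, 0.1969]
tcp_rot: [0.097, 3.14, 0.0]
wrist_force: [-0.0, 0.0, 0.9]
width: -0.001
```

Request:
{"name": "jog_arm", "arguments": {
  "motion": [
    {"dx":0,"dy":0,"dz":-0.3,"turn":0},
    {"dx":0,"dy":0,"dz":0,"turn":0}
  ]
}}

```text
time: 17.55
tool_pos: [0.5587, 0.1278, 0.1966]
tcp_rot: [0.097, 3.137, 0.0]
wrist_force: [-3.6, -0.4, 8.3]
width: -0.003
```

Request:
{"name": "jog_arm", "arguments": {
  "motion": [
    {"dx":0,"dy":0,"dz":-0.4,"turn":0},
    {"dx":0,"dy":0,"dz":0,"turn":0},
    {"dx":0,"dy":0,"dz":0,"turn":0}
  ]
}}

```text
time: 17.8
tool_pos: [0.559, 0.1278, 0.1963]
tcp_rot: [0.097, 3.136, 0.0]
wrist_force: [-9.1, -3.4, 24.9]
width: -0.001
```

Request:
{"name": "jog_arm", "arguments": {
  "motion": [
    {"dx":0,"dy":0,"dz":1,"turn":0},
    {"dx":0,"dy":0,"dz":2,"turn":0},
    {"dx":-2,"dy":0,"dz":2,"turn":0},
    {"dx":-2,"dy":0,"dz":0,"turn":0},
    {"dx":-2,"dy":0,"dz":0,"turn":0},
    {"dx":-2,"dy":0,"dz":0,"turn":0},
    {"dx":0,"dy":0,"dz":0,"turn":0}
  ],
  "fingers": 4.5
}}

```text
time: 18.38
tool_pos: [0.4746, 0.1279, 0.2398]
tcp_rot: [-0.096, -3.138, 0.0]
wrist_force: [-0.1, -0.2, 0.1]
width: 0.531
```

```bash
python3 look.py a7 .52 .13 .17 .09;  python3 knob.py
```

```text
top origin 233 169 scale 5.128205128205129
side origin 284 189 scale 5.555555555555555
top 7 [287.7 151.7] [0.6763 0.116  0.1115] axis [-0.06 -0.97  0.24] zrange 0.108 0.115
side 183 [336.7 231. ] [0.4789 0.1456 0.1697] axis [-0.6   0.01  0.8 ] zrange 0.143 0.194
```

View pics/a7.png

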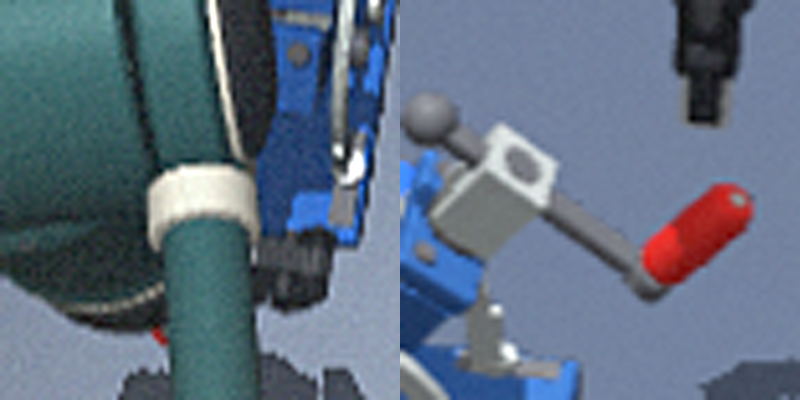

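The crank is seated: the hub rests on the collar at (455,235) with no gap, and pressing with 25 N moved it no further. Next I grip the knob.

Request:
{"name": "jog_arm", "arguments": {
  "motion": [
    {"dx":0,"dy":0.5,"dz":-1,"turn":0},
    {"dx":0,"dy":0,"dz":-2,"turn":0},
    {"dx":0,"dy":0,"dz":-2,"turn":0},
    {"dx":0,"dy":0,"dz":-2,"turn":0},
    {"dx":0,"dy":0,"dz":-1.9,"turn":0},
    {"dx":0,"dy":0,"dz":0,"turn":0}
  ]
}}

```text
time: 18.98
tool_pos: [0.4749, 0.1324, 0.1457]
tcp_rot: [-0.097, -3.132, 0.003]
wrist_force: [-1.6, -0.2, -0.4]
width: 0.527
```

Request:
{"name": "jog_arm", "arguments": {
  "motion": [
    {"dx":0,"dy":0,"dz":0,"turn":0},
    {"dx":0,"dy":0,"dz":0,"turn":0},
    {"dx":0,"dy":0,"dz":0,"turn":0},
    {"dx":0,"dy":0,"dz":0,"turn":0}
  ],
  "fingers": 0,
  "grip_force": 35
}}

```text
time: 19.32
tool_pos: [0.4783, 0.1332, 0.1519]
tcp_rot: [0.097, 3.139, 0.001]
wrist_force: [0.1, 0.6, -3.6]
width: 0.271
```

```bash
cat > path.py <<'E'
import numpy as np,sys
y=np.radians(3.6); ax=np.array([-.5736*np.cos(y),.5736*np.sin(y),.8192]); ev=np.array([np.sin(y),np.cos(y),0]); eu=np.cross(ev,ax)
P=lambda b:8*(-eu*np.cos(np.radians(b))+ev*np.sin(np.radians(b)))
st=float(sys.argv[1])
for b in np.arange(0,360,st): print(b,'-',b+st,(P(b+st)-P(b)).round(2))
E
python3 path.py 15; python3 -c "
from h import *
shot('top');shot('side')"; python3 knob.py
```

```text
0.0 - 15.0 [0.35 2.05 0.16]
15.0 - 30.0 [0.77 1.88 0.46]
30.0 - 45.0 [1.14 1.59 0.73]
45.0 - 60.0 [1.43 1.18 0.95]
60.0 - 75.0 [1.63 0.7  1.11]
75.0 - 90.0 [1.71 0.17 1.19]
90.0 - 105.0 [ 1.68 -0.38  1.19]
105.0 - 120.0 [ 1.53 -0.9   1.11]
120.0 - 135.0 [ 1.27 -1.35  0.95]
135.0 - 150.0 [ 0.94 -1.72  0.73]
150.0 - 165.0 [ 0.53 -1.97  0.46]
165.0 - 180.0 [ 0.09 -2.08  0.16]
180.0 - 195.0 [-0.35 -2.05 -0.16]
195.0 - 210.0 [-0.77 -1.88 -0.46]
210.0 - 225.0 [-1.14 -1.59 -0.73]
225.0 - 240.0 [-1.43 -1.18 -0.95]
240.0 - 255.0 [-1.63 -0.7  -1.11]
255.0 - 270.0 [-1.71 -0.17 -1.19]
270.0 - 285.0 [-1.68  0.38 -1.19]
285.0 - 300.0 [-1.53  0.9  -1.11]
300.0 - 315.0 [-1.27  1.35 -0.95]
315.0 - 330.0 [-0.94  1.72 -0.73]
330.0 - 345.0 [-0.53  1.97 -0.46]
345.0 - 360.0 [-0.09  2.08 -0.16]
top 7 [274.4 149.4] [0.6796 0.1497 0.1118] axis [ 0.25 -0.74  0.62] zrange 0.108 0.115
side 139 [257.3 238.8] [0.6806 0.1309 0.1117] axis [ 0.08 -0.99  0.07] zrange 0.099 0.12
```

Request:
{"name": "jog_arm", "arguments": {
  "motion": [
    {"dx":0.35,"dy":2.05,"dz":0.16,"turn":0},
    {"dx":0.77,"dy":1.88,"dz":0.46,"turn":0},
    {"dx":1.14,"dy":1.59,"dz":0.73,"turn":0},
    {"dx":1.43,"dy":1.18,"dz":0.95,"turn":0},
    {"dx":1.63,"dy":0.7,"dz":1.11,"turn":0},
    {"dx":1.71,"dy":0.17,"dz":1.19,"turn":0},
    {"dx":0,"dy":0,"dz":0,"turn":0}
  ]
}}

```text
time: 20.0
tool_pos: [0.5515, 0.209, 0.2004]
tcp_rot: [0.097, 3.135, 0.001]
wrist_force: [-2.5, 0.7, 4.1]
width: 0.267
```

Request:
{"name": "jog_arm", "arguments": {
  "motion": [
    {"dx":1.68,"dy":-0.38,"dz":1.19,"turn":0},
    {"dx":1.53,"dy":-0.9,"dz":1.11,"turn":0},
    {"dx":1.27,"dy":-1.35,"dz":0.95,"turn":0},
    {"dx":0.94,"dy":-1.72,"dz":0.73,"turn":0},
    {"dx":0.53,"dy":-1.97,"dz":0.46,"turn":0},
    {"dx":0.09,"dy":-2.08,"dz":0.16,"turn":0},
    {"dx":-0.35,"dy":-2.05,"dz":-0.16,"turn":0},
    {"dx":-0.77,"dy":-1.88,"dz":-0.46,"turn":0},
    {"dx":-1.14,"dy":-1.59,"dz":-0.73,"turn":0},
    {"dx":-1.43,"dy":-1.18,"dz":-0.95,"turn":0},
    {"dx":-1.63,"dy":-0.7,"dz":-1.11,"turn":0},
    {"dx":-1.71,"dy":-0.17,"dz":-1.19,"turn":0}
  ]
}}

```text
time: 21.0
tool_pos: [0.5389, 0.0487, 0.198]
tcp_rot: [0.1, 3.134, 0.003]
wrist_force: [4.2, 7.0, 0.1]
width: 0.271
```

Request:
{"name": "jog_arm", "arguments": {
  "motion": [
    {"dx":-1.68,"dy":0.38,"dz":-1.19,"turn":0},
    {"dx":-1.53,"dy":0.9,"dz":-1.11,"turn":0},
    {"dx":-1.27,"dy":1.35,"dz":-0.95,"turn":0},
    {"dx":-0.94,"dy":1.72,"dz":-0.73,"turn":0},
    {"dx":-0.53,"dy":1.97,"dz":-0.46,"turn":0},
    {"dx":-0.09,"dy":2.08,"dz":-0.16,"turn":0},
    {"dx":0,"dy":0,"dz":0,"turn":0}
  ]
}}

```text
time: 21.58
tool_pos: [0.4784, 0.135, 0.1514]
tcp_rot: [0.094, 3.136, 0.002]
wrist_force: [3.1, -0.3, -2.3]
width: 0.273
```

Run:
```python
from h import *
s=bot.read_state();print(s['tool_pos'],s['wrist_force'])
shot('side');import subprocess
S=np.load('pics/side.npz'); P=pts('side',S['d'])
hsv=cv2.cvtColor(S['p'],cv2.COLOR_RGB2HSV)
m=((hsv[...,0]<8)|(hsv[...,0]>172))&(hsv[...,1]>150)&(hsv[...,2]>60)&(P[...,0]<.56)&(P[...,0]>.42)&(P[...,1]>.05)&(P[...,1]<.25)
print(m.sum(),P[m].mean(0))
```

```text
[0.47836954 0.1350123  0.15142951] [ 3.1201402  -0.34220323 -2.25791667]
55 [0.47651307 0.14714607 0.17952284]
```

One turn is done and the knob is still in the grip. Now the second turn, in half-turn calls.

Request:
{"name": "jog_arm", "arguments": {
  "motion": [
    {"dx":0.35,"dy":2.05,"dz":0.16,"turn":0},
    {"dx":0.77,"dy":1.88,"dz":0.46,"turn":0},
    {"dx":1.14,"dy":1.59,"dz":0.73,"turn":0},
    {"dx":1.43,"dy":1.18,"dz":0.95,"turn":0},
    {"dx":1.63,"dy":0.7,"dz":1.11,"turn":0},
    {"dx":1.71,"dy":0.17,"dz":1.19,"turn":0},
    {"dx":1.68,"dy":-0.38,"dz":1.19,"turn":0},
    {"dx":1.53,"dy":-0.9,"dz":1.11,"turn":0},
    {"dx":1.27,"dy":-1.35,"dz":0.95,"turn":0},
    {"dx":0.94,"dy":-1.72,"dz":0.73,"turn":0},
    {"dx":0.53,"dy":-1.97,"dz":0.46,"turn":0},
    {"dx":0.09,"dy":-2.08,"dz":0.16,"turn":0}
  ]
}}

```text
time: 22.63
tool_pos: [0.6089, 0.1243, 0.2448]
tcp_rot: [0.097, 3.139, 0.003]
wrist_force: [-3.1, 2.7, -1.0]
width: 0.267
```

Request:
{"name": "jog_arm", "arguments": {
  "motion": [
    {"dx":-0.35,"dy":-2.05,"dz":-0.16,"turn":0},
    {"dx":-0.77,"dy":-1.88,"dz":-0.46,"turn":0},
    {"dx":-1.14,"dy":-1.59,"dz":-0.73,"turn":0},
    {"dx":0,"dy":0,"dz":0,"turn":0}
  ]
}}

```text
time: 22.97
tool_pos: [0.5829, 0.0662, 0.2285]
tcp_rot: [-0.101, -3.136, 0.003]
wrist_force: [-3.0, -1.4, 2.8]
width: 0.269
```

Request:
{"name": "jog_arm", "arguments": {
  "motion": [
    {"dx":-1.43,"dy":-1.18,"dz":-0.95,"turn":0},
    {"dx":-1.63,"dy":-0.7,"dz":-1.11,"turn":0},
    {"dx":-1.71,"dy":-0.17,"dz":-1.19,"turn":0},
    {"dx":0,"dy":0,"dz":0,"turn":0}
  ]
}}

```text
time: 23.3
tool_pos: [0.535, 0.0492, 0.1952]
tcp_rot: [-0.099, -3.137, -0.002]
wrist_force: [-0.8, 1.2, -0.4]
width: 0.27
```

Request:
{"name": "jog_arm", "arguments": {
  "motion": [
    {"dx":-1.68,"dy":0.38,"dz":-1.19,"turn":0},
    {"dx":-1.53,"dy":0.9,"dz":-1.11,"turn":0},
    {"dx":-1.27,"dy":1.35,"dz":-0.95,"turn":0},
    {"dx":0,"dy":0,"dz":0,"turn":0}
  ]
}}

```text
time: 23.63
tool_pos: [0.4928, 0.0768, 0.1638]
tcp_rot: [0.096, 3.139, 0.002]
wrist_force: [1.7, 0.6, -1.1]
width: 0.268
```

Request:
{"name": "jog_arm", "arguments": {
  "motion": [
    {"dx":-0.94,"dy":1.72,"dz":-0.73,"turn":0},
    {"dx":-0.53,"dy":1.97,"dz":-0.46,"turn":0},
    {"dx":-0.09,"dy":2.08,"dz":-0.16,"turn":0},
    {"dx":0,"dy":0,"dz":0,"turn":0}
  ]
}}

```text
time: 23.97
tool_pos: [0.4785, 0.135, 0.1515]
tcp_rot: [0.094, 3.139, 0.001]
wrist_force: [0.8, 0.7, -2.1]
width: 0.269
```

Two turns are done and it still turns freely. I carry on in short steps, watching the force.

Request:
{"name": "jog_arm", "arguments": {
  "motion": [
    {"dx":0.35,"dy":2.05,"dz":0.16,"turn":0},
    {"dx":0.77,"dy":1.88,"dz":0.46,"turn":0},
    {"dx":0,"dy":0,"dz":0,"turn":0}
  ]
}}

```text
time: 24.22
tool_pos: [0.4903, 0.1741, 0.1585]
tcp_rot: [0.095, 3.14, 0.002]
wrist_force: [-1.4, 0.6, 0.2]
width: 0.272
```

Request:
{"name": "jog_arm", "arguments": {
  "motion": [
    {"dx":1.14,"dy":1.59,"dz":0.73,"turn":0},
    {"dx":1.43,"dy":1.18,"dz":0.95,"turn":0},
    {"dx":0,"dy":0,"dz":0,"turn":0}
  ]
}}

```text
time: 24.47
tool_pos: [0.5166, 0.2012, 0.176]
tcp_rot: [0.096, 3.139, 0.003]
wrist_force: [-3.7, 2.9, 3.1]
width: 0.269
```

Request:
{"name": "jog_arm", "arguments": {
  "motion": [
    {"dx":1.63,"dy":0.7,"dz":1.11,"turn":0},
    {"dx":1.71,"dy":0.17,"dz":1.19,"turn":0},
    {"dx":0,"dy":0,"dz":0,"turn":0}
  ]
}}

```text
time: 24.72
tool_pos: [0.5502, 0.2089, 0.1996]
tcp_rot: [0.097, 3.137, 0.003]
wrist_force: [-3.2, 3.6, 5.1]
width: 0.268
```

Request:
{"name": "jog_arm", "arguments": {
  "motion": [
    {"dx":1.68,"dy":-0.38,"dz":1.19,"turn":0},
    {"dx":1.53,"dy":-0.9,"dz":1.11,"turn":0},
    {"dx":0,"dy":0,"dz":0,"turn":0}
  ]
}}

```text
time: 24.97
tool_pos: [0.5823, 0.195, 0.2228]
tcp_rot: [0.098, 3.137, 0.003]
wrist_force: [-1.8, 3.9, 5.7]
width: 0.27
```

Request:
{"name": "jog_arm", "arguments": {
  "motion": [
    {"dx":1.27,"dy":-1.35,"dz":0.95,"turn":0},
    {"dx":0,"dy":0,"dz":0,"turn":0}
  ]
}}

```text
time: 25.13
tool_pos: [0.5939, 0.182, 0.2315]
tcp_rot: [0.098, 3.138, 0.004]
wrist_force: [-2.3, 6.7, 6.5]
width: 0.268
```

Request:
{"name": "jog_arm", "arguments": {
  "motion": [
    {"dx":0.94,"dy":-1.72,"dz":0.73,"turn":0},
    {"dx":0,"dy":0,"dz":0,"turn":0}
  ]
}}

```text
time: 25.3
tool_pos: [0.6015, 0.1691, 0.2377]
tcp_rot: [-0.098, -3.139, -0.017]
wrist_force: [-2.2, 14.9, 5.5]
width: 0.27
```

Request:
{"name": "jog_arm", "arguments": {
  "motion": [
    {"dx":0.53,"dy":-1.97,"dz":0.46,"turn":0},
    {"dx":0,"dy":0,"dz":0,"turn":0}
  ],
  "grip_force": 60
}}

```text
time: 25.47
tool_pos: [0.6068, 0.1532, 0.2426]
tcp_rot: [0.096, 3.139, 0.026]
wrist_force: [-2.2, 17.3, 7.0]
width: 0.262
```

Request:
{"name": "jog_arm", "arguments": {
  "motion": [
    {"dx":0.1,"dy":-1,"dz":0.1,"turn":0},
    {"dx":0,"dy":0,"dz":0,"turn":0},
    {"dx":0,"dy":0,"dz":0,"turn":0}
  ]
}}

```text
time: 25.72
tool_pos: [0.609, 0.1412, 0.2444]
tcp_rot: [0.094, 3.136, 0.017]
wrist_force: [-0.1, 14.4, 7.8]
width: 0.264
```

Request:
{"name": "jog_arm", "arguments": {
  "motion": [
    {"dx":0.05,"dy":-1,"dz":0.08,"turn":0},
    {"dx":0,"dy":0,"dz":0,"turn":0}
  ]
}}

```text
time: 25.88
tool_pos: [0.6099, 0.1277, 0.2452]
tcp_rot: [0.094, 3.135, 0.007]
wrist_force: [0.2, 1.1, 7.2]
width: 0.263
```

Request:
{"name": "jog_arm", "arguments": {
  "motion": [
    {"dx":-0.05,"dy":-1,"dz":0,"turn":0},
    {"dx":0,"dy":0,"dz":0,"turn":0}
  ]
}}

```text
time: 26.05
tool_pos: [0.609, 0.1144, 0.2445]
tcp_rot: [0.096, 3.136, -0.001]
wrist_force: [1.1, 0.4, 6.1]
width: 0.265
```

Request:
{"name": "jog_arm", "arguments": {
  "motion": [
    {"dx":-0.1,"dy":-1,"dz":-0.05,"turn":0},
    {"dx":0,"dy":0,"dz":0,"turn":0}
  ]
}}

```text
time: 26.22
tool_pos: [0.6068, 0.1033, 0.2426]
tcp_rot: [0.098, 3.14, -0.004]
wrist_force: [-0.8, -0.3, 3.7]
width: 0.262
```

Request:
{"name": "jog_arm", "arguments": {
  "motion": [
    {"dx":-0.4,"dy":-1,"dz":-0.25,"turn":0},
    {"dx":0,"dy":0,"dz":0,"turn":0}
  ]
}}

```text
time: 26.38
tool_pos: [0.6033, 0.0934, 0.2405]
tcp_rot: [0.098, 3.139, -0.003]
wrist_force: [0.9, -0.9, 5.9]
width: 0.262
```

Run:
```python
from h import *
out=[]
for c,(x0,y0) in(('top',(255,140)),('side',(240,195))):
    p,d=shot(c); q=p[y0:y0+90,x0:x0+80]; out.append(cv2.resize(q,(400,450),interpolation=cv2.INTER_CUBIC))
save('a8.png',np.clip(np.hstack(out)*1.4,0,255).astype(np.uint8))
s=bot.read_state();print(s['tool_pos'],s['wrist_force'],s['torque'])
```

```text
[0.60346692 0.09397755 0.24061227] [-0.69151906 -0.18943537  5.60667641] [-0.18338461  0.05019749  0.03482098]
```

View pics/a8.png

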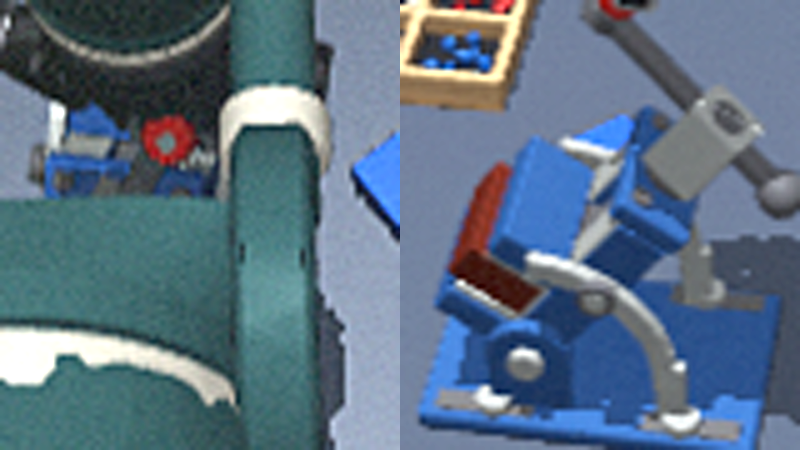

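The crank is still fully home on the collar, with the hub at (700,140) in the picture, and the moving jaw has closed up to the blank at about (500,260). It isn't stopped yet, so I keep winding.

Request:
{"name": "jog_arm", "arguments": {
  "motion": [
    {"dx":-1.05,"dy":-1.6,"dz":-0.65,"turn":0},
    {"dx":0,"dy":0,"dz":0,"turn":0}
  ]
}}

```text
time: 26.65
tool_pos: [0.5937, 0.0769, 0.2349]
tcp_rot: [0.098, 3.135, -0.003]
wrist_force: [1.2, -1.9, 7.6]
width: 0.266
```

Request:
{"name": "jog_arm", "arguments": {
  "motion": [
    {"dx":-1.43,"dy":-1.2,"dz":-0.95,"turn":0},
    {"dx":0,"dy":0,"dz":0,"turn":0}
  ]
}}

```text
time: 26.82
tool_pos: [0.5818, 0.0645, 0.2277]
tcp_rot: [0.098, 3.128, -0.004]
wrist_force: [4.7, -3.7, 10.6]
width: 0.261
```

Request:
{"name": "jog_arm", "arguments": {
  "motion": [
    {"dx":-1.63,"dy":-0.7,"dz":-1.11,"turn":0},
    {"dx":0,"dy":0,"dz":0,"turn":0}
  ]
}}

```text
time: 26.98
tool_pos: [0.5704, 0.0587, 0.2216]
tcp_rot: [0.097, 3.116, -0.0]
wrist_force: [7.7, -4.1, 20.6]
width: 0.263
```

Request:
{"name": "jog_arm", "arguments": {
  "motion": [
    {"dx":-0.8,"dy":-0.2,"dz":-0.55,"turn":0},
    {"dx":0,"dy":0,"dz":0,"turn":0}
  ],
  "grip_force": 100
}}

```text
time: 27.15
tool_pos: [0.5668, 0.057, 0.2195]
tcp_rot: [0.096, 3.106, 0.0]
wrist_force: [12.6, -4.3, 26.4]
width: 0.255
```

Request:
{"name": "jog_arm", "arguments": {
  "motion": [
    {"dx":-0.8,"dy":-0.1,"dz":-0.55,"turn":0},
    {"dx":0,"dy":0,"dz":0,"turn":0},
    {"dx":0,"dy":0,"dz":0,"turn":0}
  ]
}}

```text
time: 27.4
tool_pos: [0.5616, 0.0547, 0.2162]
tcp_rot: [0.096, 3.1, -0.004]
wrist_force: [15.4, -8.1, 31.2]
width: 0.257
```

```bash
cat > st.py <<'E'
from h import *
y=np.radians(3.6); ax=np.array([-.5736*np.cos(y),.5736*np.sin(y),.8192]); ev=np.array([np.sin(y),np.cos(y),0]); eu=np.cross(ev,ax)
C=np.array([.4783,.1332,.1519])+.08*eu
s=bot.read_state(); r=s['tool_pos']-C; b=np.degrees(np.arctan2(r@ev,-(r@eu)))%360; rad=np.hypot(r@ev,r@eu)
t=(eu*np.sin(np.radians(b))+ev*np.cos(np.radians(b)))
print('beta',b,'rad',rad,'ax',r@ax,'Ftan',s['wrist_force']@t,'F',s['wrist_force'].round(1))
shot('side')
E
python3 st.py
```

```text
beta 248.35457401437625 rad 0.07862346048772757 ax 0.0021812473491489995 Ftan -26.07840941456648 F [15.4 -8.1 31.2]
```

Request:
{"name": "jog_arm", "arguments": {
  "motion": [
    {"dx":-1.0,"dy":-0.1,"dz":-0.7,"turn":0},
    {"dx":0,"dy":0,"dz":0,"turn":0},
    {"dx":0,"dy":0,"dz":0,"turn":0}
  ]
}}

```text
time: 27.7
tool_pos: [0.55, 0.0512, 0.208]
tcp_rot: [0.095, 3.105, -0.012]
wrist_force: [10.7, -16.3, 28.5]
width: 0.253
```

```bash
python3 st.py
```

```text
beta 259.027479983973 rad 0.07881046115715062 ax 0.0020016768346168626 Ftan -22.441621320909356 F [ 10.7 -16.3  28.5]
```

Request:
{"name": "jog_arm", "arguments": {
  "motion": [
    {"dx":-1.0,"dy":0,"dz":-0.7,"turn":0},
    {"dx":0,"dy":0,"dz":0,"turn":0},
    {"dx":0,"dy":0,"dz":0,"turn":0}
  ]
}}

```text
time: 28.0
tool_pos: [0.5252, 0.0516, 0.19]
tcp_rot: [-0.098, -3.139, 0.013]
wrist_force: [-10.5, -11.5, 10.1]
width: 0.256
```

```bash
python3 st.py; python3 knob.py|tail -1
```

```text
beta 281.2418759072086 rad 0.08001651106152623 ax 0.0014741254488257094 Ftan -0.1804868245647459 F [-10.5 -11.5  10.1]
side 85 [255.9 237.4] [0.685  0.1265 0.1122] axis [-0.09 -0.99  0.04] zrange 0.097 0.119
```

```bash
cat > jaw.py <<'E'
from h import *
y=np.radians(3.6); ax=np.array([-.5736*np.cos(y),.5736*np.sin(y),.8192]); ev=np.array([np.sin(y),np.cos(y),0]); eu=np.cross(ev,ax)
root=np.array([.5836,.1265,.1535])
p,d=shot('side'); P=pts('side',d); R=(P-root)@np.stack([eu,ev,ax],1)*1000
hsv=cv2.cvtColor(p,cv2.COLOR_RGB2HSV); box=np.zeros(d.shape,bool); box[205:275,240:310]=1
br=box&((hsv[...,0]<12)|(hsv[...,0]>170))&(hsv[...,1]>110)&(P[...,2]>.03)&(P[...,2]<.16)&(R[...,0]>20)
print('blank n',br.sum(),'u',np.percentile(R[br][:,0],[2,50,98]).round(1),'v',np.percentile(R[br][:,1],[2,50,98]).round(1),'a',np.percentile(R[br][:,2],[2,98]).round(1))
bl=box&(hsv[...,0]>98)&(hsv[...,0]<125)&(hsv[...,1]>140)&(P[...,2]>.03)
# profile along a for blue points with u beyond 30 mm (jaws), v within +-45
k=bl&(R[...,0]>15)&(R[...,0]<75)&(abs(R[...,1])<48)
h,e=np.histogram(R[k][:,2],bins=np.arange(-110,20,4)); print('blue along a',list(zip(e[:-1].astype(int).tolist(),h.tolist())))
h,e=np.histogram(R[br][:,2],bins=np.arange(-110,20,4)); print('blank along a',[(int(a),int(b)) for a,b in zip(e,h) if b])
# jaw outer (front) face of the moving jaw: median a of highest blue points with u>22
q=R[k&(R[...,1]<30)]; print('jaw top a',np.percentile(q[:,2],[90,95,98]).round(1))
E
python3 jaw.py
```

```text
blank n 178 u [22.1 56.1 61.4] v [-25.   33.3  37.9] a [-109.7  -84. ]
blue along a [(-110, 2), (-106, 0), (-102, 0), (-98, 0), (-94, 0), (-90, 0), (-86, 0), (-82, 5), (-78, 16), (-74, 17), (-70, 20), (-66, 174), (-62, 100), (-58, 1), (-54, 0), (-50, 0), (-46, 0), (-42, 0), (-38, 0), (-34, 0), (-30, 0), (-26, 0), (-22, 0), (-18, 3), (-14, 16), (-10, 23), (-6, 44), (-2, 0), (2, 0), (6, 0), (10, 0), (14, 0)]
blank along a [(-110, 22), (-106, 23), (-102, 29), (-98, 22), (-94, 26), (-90, 40), (-86, 13)]
jaw top a [-5.9 -4.4 -3. ]
```

```bash
cat >> jaw.py <<'E'
f=k&(R[...,2]>-72)&(R[...,2]<-55); q=R[f]; print('front face n',len(q),'a mean',q[:,2].mean().round(2),'median',np.median(q[:,2]).round(2))
# lower rim of jaw: blue points on the +v end face
g=bl&(R[...,1]>30)&(R[...,1]<48)&(R[...,0]>15)&(R[...,2]>-90)&(R[...,2]<-55); print('end n',g.sum(),np.percentile(R[g][:,2],[2,10,50]).round(1))
E
python3 jaw.py | tail -2; python3 jaw.py|tail -2; python3 st.py
```

```text
front face n 297 a mean -63.1 median -62.71
end n 65 [-80.1 -78.1 -65.5]
front face n 306 a mean -62.94 median -62.53
end n 66 [-80.6 -77.  -66.2]
beta 283.9459022120558 rad 0.08044147033204917 ax 0.0008921253643765269 Ftan 0.5038953282842281 F [-10.7 -10.1   8.8]
```

Request:
{"name": "jog_arm", "arguments": {
  "motion": [
    {"dx":-0.5,"dy":0.35,"dz":-0.38,"turn":0},
    {"dx":0,"dy":0,"dz":0,"turn":0},
    {"dx":0,"dy":0,"dz":0,"turn":0}
  ]
}}

```text
time: 28.5
tool_pos: [0.5164, 0.0554, 0.1823]
tcp_rot: [-0.096, -3.13, 0.013]
wrist_force: [-10.1, -12.5, 7.0]
width: 0.252
```

```bash
python3 st.py;python3 jaw.py | tail -2
```

```text
beta 290.0427719591588 rad 0.0800868493674539 ax 0.0003241183670939679 Ftan -1.1205042625348416 F [-10.1 -12.5   7. ]
front face n 300 a mean -62.96 median -62.52
end n 64 [-80.4 -76.9 -66. ]
```

Request:
{"name": "jog_arm", "arguments": {
  "motion": [
    {"dx":-1.2,"dy":0.8,"dz":-1.2,"turn":0},
    {"dx":-1.2,"dy":1.2,"dz":-0.9,"turn":0},
    {"dx":0,"dy":0,"dz":0,"turn":0}
  ]
}}

```text
time: 28.85
tool_pos: [0.4905, 0.0772, 0.1599]
tcp_rot: [-0.096, -3.128, 0.009]
wrist_force: [-10.8, -7.9, 6.8]
width: 0.254
```

```bash
python3 st.py;python3 jaw.py | tail -2
```

```text
beta 318.65097732835267 rad 0.08337091208947615 ax -0.002482610269185554 Ftan -3.4020682971941665 F [-10.8  -7.9   6.8]
front face n 303 a mean -63.19 median -62.73
end n 66 [-79.7 -76.9 -65.5]
```

```bash
cat > cmp.py <<'E'
from h import *
import sys
p=np.load('pics/side.npz')['p']; cur=np.clip(cv2.resize(p[195:285,240:320],(400,450),interpolation=cv2.INTER_CUBIC)*1.4,0,255).astype(np.uint8)
ref=cv2.imread('pics/a8.png')[:,400:,::-1]
f=lambda i:cv2.GaussianBlur(np.float32(i.sum(2)),(0,0),3)
A,B=f(ref),f(cur)
def match(x0,x1,y0,y1):
    m=12; t=A[y0:y1,x0:x1]; s=B[y0-m:y1+m,x0-m:x1+m]; r=cv2.matchTemplate(s,t,cv2.TM_CCOEFF_NORMED); _,v,_,l=cv2.minMaxLoc(r)
    return (l[0]-m)/5,(l[1]-m)/5,round(v,3)
print('jaw',match(85,185,130,265),'base',match(30,160,330,440),'blank',match(50,140,180,310),'plate',match(220,290,160,250))
u0=proj('side',np.array([.68,.13,.10])); ax=np.array([-.5725,.036,.8192]); print('1 mm along -ax =',proj('side',np.array([.68,.13,.10])-ax*.001)-u0)
E
python3 cmp.py
```

```text
jaw (0.0, 0.0, 0.999) base (0.0, 0.0, 1.0) blank (0.0, 0.0, 0.999) plate (-0.2, 0.0, 0.623)
1 mm along -ax = [-0.19916977  0.2035948 ]
```

```bash
cat > hub.py <<'E'
from h import *
y=np.radians(3.6); ax=np.array([-.5736*np.cos(y),.5736*np.sin(y),.8192]); ev=np.array([np.sin(y),np.cos(y),0]); eu=np.cross(ev,ax)
root=np.array([.5836,.1265,.1535])
for n in('side','top'):
    p,d=shot(n); P=pts(n,d); R=(P-root)@np.stack([eu,ev,ax],1)*1000
    hsv=cv2.cvtColor(p,cv2.COLOR_RGB2HSV)
    k=(np.hypot(R[...,0],R[...,1])<20)&(R[...,2]>10)&(R[...,2]<75)&(hsv[...,1]<70)
    if k.sum()<10: print(n,'few',k.sum()); continue
    h,e=np.histogram(R[k][:,2],bins=np.arange(10,76,4)); print(n,k.sum(),[(int(a),int(b)) for a,b in zip(e,h) if b])
    t=k&(R[...,2]>36); q=R[t]; print('top pts',t.sum(),q.mean(0).round(1))
    if t.sum()>20:
        c=np.median(q,0); w=np.linalg.svd(q[abs(q[:,2]-c[2])<5]-c)[2][2]; print('top normal (u,v,a)',(w*np.sign(w[2])).round(2))
        arm=(R[...,2]>26)&(R[...,2]<44)&(np.hypot(R[...,0],R[...,1])>22)&(np.hypot(R[...,0],R[...,1])<62)&(hsv[...,1]<80)
        if arm.sum()>10:
            a=R[arm]; print('arm pts',arm.sum(),a.mean(0).round(1),'angles',np.percentile(np.degrees(np.arctan2(a[:,1],-a[:,0])%(2*np.pi)),[10,30,50,70,90]).round(0))
E
python3 hub.py; python3 st.py
```

```text
side 183 [(10, 11), (14, 7), (18, 7), (22, 7), (26, 7), (30, 10), (34, 8), (38, 9), (42, 40), (46, 77)]
top pts 133 [ 0.2  4.3 45.6]
top normal (u,v,a) [-0.01  0.04  1.  ]
arm pts 109 [-5.7  3.4 39.6] angles [102. 126. 142. 320. 327.]
top few 0
beta 318.10986938002065 rad 0.08319866920093043 ax -0.002353218348200829 Ftan -3.025268526625337 F [-12.2  -8.9   5.8]
```

Request:
{"name": "jog_arm", "arguments": {
  "motion": [
    {"dx":-0.7,"dy":0.5,"dz":0.1,"turn":0},
    {"dx":-0.7,"dy":0.5,"dz":0.1,"turn":0},
    {"dx":0,"dy":0,"dz":0,"turn":0}
  ]
}}

```text
time: 29.35
tool_pos: [0.4857, 0.0869, 0.1643]
tcp_rot: [0.097, 3.132, -0.009]
wrist_force: [13.6, -7.9, -7.3]
width: 0.252
```

```bash
python3 st.py; python3 cmp.py|head -1
```

```text
beta 324.64250897230596 rad 0.07903852304155393 ax 0.004249718038315445 Ftan -9.933527119988472 F [13.6 -7.9 -7.3]
jaw (0.0, 0.0, 0.999) base (0.0, 0.0, 1.0) blank (0.0, 0.0, 0.999) plate (0.0, 0.2, 0.651)
```

Request:
{"name": "jog_arm", "arguments": {
  "motion": [
    {"dx":-0.3,"dy":1.0,"dz":-0.2,"turn":0},
    {"dx":0,"dy":0,"dz":0,"turn":0},
    {"dx":0,"dy":0,"dz":0,"turn":0}
  ]
}}

```text
time: 29.65
tool_pos: [0.4824, 0.0942, 0.162]
tcp_rot: [0.096, 3.135, -0.017]
wrist_force: [10.8, -16.0, -5.7]
width: 0.259
```

```bash
python3 st.py
```

```text
beta 330.6893618799018 rad 0.07894861013589603 ax 0.004536414684434076 Ftan -16.413861655777065 F [ 10.8 -16.   -5.7]
```

Request:
{"name": "jog_arm", "arguments": {
  "motion": [
    {"dx":-0.2,"dy":1.0,"dz":-0.2,"turn":0},
    {"dx":0,"dy":0,"dz":0,"turn":0},
    {"dx":0,"dy":0,"dz":0,"turn":0}
  ]
}}

```text
time: 29.95
tool_pos: [0.4794, 0.1032, 0.1594]
tcp_rot: [0.097, 3.137, -0.02]
wrist_force: [9.7, -17.6, -6.2]
width: 0.255
```

```bash
python3 st.py; python3 cmp.py|head -1
```

```text
beta 337.7928325081002 rad 0.07913586432720639 ax 0.004475146279312017 Ftan -17.66037123979542 F [  9.7 -17.6  -6.2]
jaw (0.0, 0.0, 0.999) base (0.0, 0.0, 1.0) blank (0.0, 0.0, 0.999) plate (-0.2, 0.0, 0.857)
```

Request:
{"name": "jog_arm", "arguments": {
  "motion": [
    {"dx":0.3,"dy":-0.6,"dz":-0.2,"turn":0},
    {"dx":0.3,"dy":-0.6,"dz":-0.2,"turn":0},
    {"dx":0,"dy":0,"dz":0,"turn":0}
  ],
  "grip_force": 40
}}

```text
time: 30.25
tool_pos: [0.482, 0.095, 0.1564]
tcp_rot: [-0.098, -3.135, 0.006]
wrist_force: [-8.1, -6.1, 8.5]
width: 0.251
```

```bash
python3 st.py; python3 hub.py
```

```text
beta 332.3924903359251 rad 0.0817232059777671 ax 0.0001347871539019033 Ftan -5.224863170709169 F [-8.1 -6.1  8.5]
side 205 [(10, 16), (14, 13), (18, 12), (22, 11), (26, 5), (30, 6), (34, 11), (38, 13), (42, 42), (46, 75), (50, 1)]
top pts 138 [ 0.7  4.1 45.5]
top normal (u,v,a) [-0.    0.04  1.  ]
arm pts 131 [-5.7  5.6 39.6] angles [103. 136. 152. 335. 341.]
top few 0
```

Request:
{"name": "jog_arm", "arguments": {
  "motion": [
    {"dx":0,"dy":0,"dz":0,"turn":0},
    {"dx":0,"dy":0,"dz":0,"turn":0},
    {"dx":0,"dy":0,"dz":0,"turn":0}
  ],
  "fingers": 4.5
}}

```text
time: 30.65
tool_pos: [0.4836, 0.0972, 0.1563]
tcp_rot: [-0.098, -3.139, 0.001]
wrist_force: [-0.5, -3.1, -0.0]
width: 0.53
```

Request:
{"name": "jog_arm", "arguments": {
  "motion": [
    {"dx":0,"dy":0,"dz":2,"turn":0},
    {"dx":0,"dy":0,"dz":3,"turn":0},
    {"dx":0,"dy":0,"dz":3,"turn":0},
    {"dx":0,"dy":0,"dz":0,"turn":0}
  ]
}}

```text
time: 30.98
tool_pos: [0.488, 0.0987, 0.2435]
tcp_rot: [0.097, 3.13, 0.004]
wrist_force: [2.2, -0.6, 0.9]
width: 0.527
```

```bash
python3 st.py; python3 hub.py; python3 cmp.py | head -1
python3 - <<'E'
from h import *
y=np.radians(3.6); ax=np.array([-.5736*np.cos(y),.5736*np.sin(y),.8192]); ev=np.array([np.sin(y),np.cos(y),0]); eu=np.cross(ev,ax); root=np.array([.5836,.1265,.1535])
S=np.load('pics/side.npz'); P=pts('side',S['d']); hsv=cv2.cvtColor(S['p'],cv2.COLOR_RGB2HSV); R=(P-root)@np.stack([eu,ev,ax],1)*1000
m=((hsv[...,0]<8)|(hsv[...,0]>172))&(hsv[...,1]>150)&(hsv[...,2]>60)&(R[...,2]>35)&(R[...,2]<110)&(np.hypot(R[...,0],R[...,1])<110)
q=R[m]; c=q.mean(0); print('knob',m.sum(),c.round(1),'beta',np.degrees(np.arctan2(c[1]-7,-c[0]))%360)
E
```

```text
beta 297.6776859222299 rad 0.0382460753831709 ax 0.06824760958756126 Ftan -2.3477306328236387 F [ 2.2 -0.6  0.9]
side 171 [(10, 7), (14, 4), (18, 7), (22, 7), (26, 8), (30, 9), (34, 5), (38, 14), (42, 32), (46, 73), (50, 5)]
top pts 125 [ 0.8  4.1 46.1]
top normal (u,v,a) [0.02 0.03 1.  ]
arm pts 106 [-2.6  4.8 40.4] angles [112. 123. 138. 312. 320.]
top few 0
jaw (0.0, 0.0, 1.0) base (0.0, 0.0, 1.0) blank (0.0, 0.0, 0.999) plate (0.6, 0.6, 0.548)
knob 148 [-50.7 -50.3  72.6] beta 311.49652069021624
```

Request:
{"name": "jog_arm", "arguments": {
  "motion": [
    {"dx":2,"dy":1,"dz":0,"turn":0},
    {"dx":2,"dy":1,"dz":0,"turn":0},
    {"dx":2,"dy":0.7,"dz":0,"turn":0},
    {"dx":1,"dy":0.2,"dz":-1,"turn":0},
    {"dx":0,"dy":0,"dz":-1,"turn":0},
    {"dx":0,"dy":0,"dz":-1,"turn":0},
    {"dx":0,"dy":0,"dz":0,"turn":0}
  ],
  "fingers": 0
}}

```text
time: 31.72
tool_pos: [0.5509, 0.1263, 0.2024]
tcp_rot: [-0.097, -3.132, 0.003]
wrist_force: [-1.3, 0.7, -0.5]
width: -0.001
```

Request:
{"name": "jog_arm", "arguments": {
  "motion": [
    {"dx":0,"dy":0,"dz":-0.7,"turn":0},
    {"dx":0,"dy":0,"dz":0,"turn":0},
    {"dx":0,"dy":0,"dz":0,"turn":0}
  ]
}}

```text
time: 31.97
tool_pos: [0.5536, 0.1267, 0.1999]
tcp_rot: [-0.097, -3.139, 0.0]
wrist_force: [0.3, -0.8, 0.9]
width: -0.001
```

Request:
{"name": "jog_arm", "arguments": {
  "motion": [
    {"dx":0,"dy":0,"dz":-0.6,"turn":0},
    {"dx":0,"dy":0,"dz":0,"turn":0},
    {"dx":0,"dy":0,"dz":0,"turn":0}
  ]
}}

```text
time: 32.22
tool_pos: [0.5553, 0.127, 0.1964]
tcp_rot: [0.097, 3.137, 0.001]
wrist_force: [-1.1, -0.3, 6.4]
width: -0.0
```

Request:
{"name": "jog_arm", "arguments": {
  "motion": [
    {"dx":0.2,"dy":0,"dz":-0.6,"turn":0},
    {"dx":0.1,"dy":0,"dz":-0.4,"turn":0},
    {"dx":0,"dy":0,"dz":0,"turn":0},
    {"dx":0,"dy":0,"dz":0,"turn":0}
  ]
}}

```text
time: 32.55
tool_pos: [0.5575, 0.1272, 0.1948]
tcp_rot: [0.097, 3.137, 0.002]
wrist_force: [-23.1, -3.6, 45.1]
width: 0.002
```

```bash
python3 hub.py|head -3
```

```text
side 174 [(10, 6), (14, 3), (18, 6), (22, 6), (26, 5), (30, 12), (34, 4), (38, 13), (42, 41), (46, 31), (50, 7), (54, 5), (58, 11), (62, 10), (66, 9), (70, 5)]
top pts 136 [ 2.4  8.7 50.5]
top normal (u,v,a) [-0.04  0.08  1.  ]
```

Request:
{"name": "jog_arm", "arguments": {
  "motion": [
    {"dx":0,"dy":0,"dz":2.5,"turn":0},
    {"dx":0,"dy":0,"dz":3,"turn":0},
    {"dx":-1.6,"dy":-1.3,"dz":1,"turn":0},
    {"dx":-1.6,"dy":-1.3,"dz":0,"turn":0},
    {"dx":-1.6,"dy":-1.3,"dz":0,"turn":0},
    {"dx":-1.6,"dy":-1.3,"dz":0,"turn":0},
    {"dx":0,"dy":0,"dz":0,"turn":0}
  ],
  "fingers": 4.5
}}

```text
time: 33.23
tool_pos: [0.4911, 0.0733, 0.2497]
tcp_rot: [-0.099, -3.14, 0.002]
wrist_force: [-1.2, -0.2, -1.1]
width: 0.528
```

```bash
cat > kb.py <<'E'
from h import *
y=np.radians(3.6); ax=np.array([-.5736*np.cos(y),.5736*np.sin(y),.8192]); ev=np.array([np.sin(y),np.cos(y),0]); eu=np.cross(ev,ax); root=np.array([.5836,.1265,.1535])
p,d=shot('side'); P=pts('side',d); hsv=cv2.cvtColor(p,cv2.COLOR_RGB2HSV); R=(P-root)@np.stack([eu,ev,ax],1)*1000
m=((hsv[...,0]<8)|(hsv[...,0]>172))&(hsv[...,1]>150)&(hsv[...,2]>60)&(R[...,2]>35)&(R[...,2]<110)&(np.hypot(R[...,0],R[...,1])<110)
q=R[m]; c=q.mean(0); print('knob',m.sum(),c.round(1),'top a',np.percentile(q[:,2],98).round(1),P[m].mean(0).round(4),'beta',(np.degrees(np.arctan2(c[1]-11,-c[0]-1.5))%360).round(1))
E
python3 kb.py; python3 hub.py|head -3; python3 cmp.py|head -1
```

```text
knob 162 [-42.7 -56.5  74.5] top a 100.3 [0.5025 0.075  0.19  ] beta 301.4
side 165 [(10, 4), (14, 5), (18, 6), (22, 6), (26, 8), (30, 9), (34, 5), (38, 11), (42, 65), (46, 46)]
top pts 125 [ 1.2  3.3 44.9]
top normal (u,v,a) [0.04 0.04 1.  ]
jaw (0.0, 0.0, 0.999) base (0.0, 0.0, 1.0) blank (0.0, 0.0, 0.999) plate (0.4, 0.0, 0.508)
```

Request:
{"name": "jog_arm", "arguments": {
  "motion": [
    {"dx":1.1,"dy":-1.05,"dz":0,"turn":0},
    {"dx":0,"dy":0,"dz":-2,"turn":0},
    {"dx":0,"dy":0,"dz":-2,"turn":0},
    {"dx":0,"dy":0,"dz":-2,"turn":0},
    {"dx":0,"dy":0,"dz":-1.8,"turn":0},
    {"dx":0,"dy":0,"dz":0,"turn":0},
    {"dx":0,"dy":0,"dz":0,"turn":0}
  ]
}}

```text
time: 33.97
tool_pos: [0.5043, 0.0643, 0.1701]
tcp_rot: [-0.097, -3.137, 0.001]
wrist_force: [0.1, 0.1, 0.2]
width: 0.527
```

Request:
{"name": "jog_arm", "arguments": {
  "motion": [
    {"dx":0,"dy":0,"dz":0,"turn":0},
    {"dx":0,"dy":0,"dz":0,"turn":0},
    {"dx":0,"dy":0,"dz":0,"turn":0},
    {"dx":0,"dy":0,"dz":0,"turn":0}
  ],
  "fingers": 0,
  "grip_force": 60
}}

```text
time: 34.3
tool_pos: [0.5062, 0.0643, 0.1732]
tcp_rot: [0.097, 3.136, 0.0]
wrist_force: [2.1, -0.4, 1.1]
width: 0.265
```

```bash
python3 st.py
```

```text
beta 301.72376003274036 rad 0.0787609151660102 ax -0.0010577351151602895 Ftan -2.1309723174906194 F [ 2.1 -0.4  1.1]
```

Request:
{"name": "jog_arm", "arguments": {
  "motion": [
    {"dx":-0.66,"dy":0.6,"dz":-0.5,"turn":0},
    {"dx":-0.6,"dy":0.7,"dz":-0.46,"turn":0},
    {"dx":0,"dy":0,"dz":0,"turn":0},
    {"dx":0,"dy":0,"dz":0,"turn":0}
  ]
}}

```text
time: 34.68
tool_pos: [0.4944, 0.0779, 0.1638]
tcp_rot: [0.096, 3.133, 0.001]
wrist_force: [4.6, 1.3, 2.8]
width: 0.255
```

```bash
python3 st.py; python3 hub.py|sed -n 2p
```

```text
beta 316.53834228099646 rad 0.07879848227485084 ax -0.0014078578411740497 Ftan -2.4758063757149786 F [4.6 1.3 2.8]
top pts 133 [ 1.1  3.7 45. ]
```

Request:
{"name": "jog_arm", "arguments": {
  "motion": [
    {"dx":-0.5,"dy":0.8,"dz":-0.4,"turn":0},
    {"dx":0,"dy":0,"dz":0,"turn":0},
    {"dx":0,"dy":0,"dz":0,"turn":0}
  ]
}}

```text
time: 35.08
tool_pos: [0.4906, 0.084, 0.1606]
tcp_rot: [0.096, 3.131, -0.004]
wrist_force: [6.4, -6.2, 5.1]
width: 0.26
```

```bash
python3 st.py; python3 hub.py|sed -n 2p
```

```text
beta 322.26097644171045 rad 0.07890819650108155 ax -0.0016575118997520972 Ftan -9.759069728419973 F [ 6.4 -6.2  5.1]
top pts 130 [ 1.5  3.5 45.4]
```

Request:
{"name": "jog_arm", "arguments": {
  "motion": [
    {"dx":-0.45,"dy":0.9,"dz":-0.35,"turn":0},
    {"dx":0,"dy":0,"dz":0,"turn":0},
    {"dx":0,"dy":0,"dz":0,"turn":0}
  ]
}}

```text
time: 35.48
tool_pos: [0.4869, 0.091, 0.1579]
tcp_rot: [0.095, 3.129, -0.01]
wrist_force: [6.6, -13.9, 8.3]
width: 0.263
```

```bash
python3 st.py; python3 hub.py|sed -n 2p; python3 cmp.py|head -1
```

```text
beta 328.28881695983813 rad 0.07918490653911268 ax -0.0015473081441171647 Ftan -17.190623354318337 F [  6.6 -13.9   8.3]
top pts 130 [ 0.1  4.2 45.3]
jaw (0.0, 0.0, 0.999) base (0.0, 0.0, 1.0) blank (0.0, 0.0, 0.999) plate (0.2, 0.6, 0.753)
```

The resistance builds at the same angle as before (10 N at 322°, 17 N at 328°) and the jaw does not move, so this is the stop. I unload the crank, let go and back away.

Request:
{"name": "jog_arm", "arguments": {
  "motion": [
    {"dx":0.3,"dy":-0.6,"dz":0.3,"turn":0},
    {"dx":0.1,"dy":-0.3,"dz":0.1,"turn":0},
    {"dx":0,"dy":0,"dz":0,"turn":0}
  ],
  "grip_force": 30
}}

```text
time: 35.88
tool_pos: [0.4896, 0.0853, 0.1604]
tcp_rot: [0.098, 3.132, 0.002]
wrist_force: [6.5, 0.3, 2.4]
width: 0.258
```

Request:
{"name": "jog_arm", "arguments": {
  "motion": [
    {"dx":0,"dy":0,"dz":0,"turn":0},
    {"dx":0,"dy":0,"dz":0,"turn":0},
    {"dx":0,"dy":0,"dz":0,"turn":0},
    {"dx":0,"dy":0,"dz":1.5,"turn":0},
    {"dx":0,"dy":0,"dz":2.5,"turn":0},
    {"dx":0,"dy":0,"dz":3,"turn":0},
    {"dx":0,"dy":0,"dz":3,"turn":0},
    {"dx":-2,"dy":-2,"dz":0,"turn":0},
    {"dx":-2,"dy":-2,"dz":0,"turn":0},
    {"dx":0,"dy":0,"dz":0,"turn":0}
  ],
  "fingers": 4.5
}}

```text
time: 36.72
tool_pos: [0.4429, 0.0436, 0.2579]
tcp_rot: [-0.098, -3.137, 0.002]
wrist_force: [0.1, 0.5, -0.8]
width: 0.525
```

```bash
python3 kb.py; python3 hub.py|sed -n 2,3p; python3 cmp.py|head -1; python3 -c "
from h import *
s=bot.read_state();print(s['tool_pos'],s['wrist_force'])"
```

```text
knob 173 [-51.8 -50.2  75.1] top a 99.4 [0.4951 0.0818 0.1852] beta 309.5
top pts 129 [ 1.   4.  45.3]
top normal (u,v,a) [0.01 0.04 1.  ]
jaw (0.0, 0.0, 0.999) base (0.0, 0.0, 1.0) blank (0.0, 0.0, 0.999) plate (0.2, 0.4, 0.587)
[0.44568144 0.04554252 0.25765475] [ 0.32573301  0.0872864  -0.40710707]
```

```bash
python3 -c "
from h import *
print(bot.finish_job())"
```

```text
the job is handed in; nothing more can be done
None
```

The crank is on the vise screw and wound clockwise to its stop with the jaw on the blank; I let go and handed the job in at about 37 s. The tool can't tilt, so I first turned the shaft about 33° the opening way with the fingers, to square it to the vise. I then tilted the crank against the shaft tip, slid it home, pressed it down, and wound about 2.4 turns by the knob.

**Last checks:**
- **Crank:** the hub top measures 45 mm above the collar and square to the shaft axis. It should be 44 mm, and the camera seems to read 1–2 mm high. The gripper is clear.
- **Vise:** the jaw and blank did not move between views during the last part of the winding. At the last test the crank resisted at the same angle as before, with about 17 N at the knob.

**What went less well:**
- **Forced past the stop:** I pushed past the first stop. The crank gave way with the jaw still, and resistance came back about every 90°. I take that as the crank slipping on the square, which would mean the screw was already at its stop.
- **Spring-back:** the crank springs back about 10–15° when released. I take that as play in the socket.
- **Pressing force:** the second press on the hub, with the closed fingertips, reached 45 N vertically (about 51 N in all). The 40 N limit is stated for the arm and the gripper's body.
- **Not confirmed by eye:** I had used all 12 pictures, so the final state rests on measurements. I did not re-measure the spool, bust or tray, but the arm never went near them.

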